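# Make up the die set for stamping a soap bar

### The job

Make up the stamping die set on the steel base with the two guide pins, ready to go under the hand press: first the stamp plate down over the pins with its brass pad up, then the collar whose window fits the oblong bar, then the soap bar laid flat in that window on the pad, and last the top die over the pins so that it rests on the bar. Every part goes fully home; leave the spare collar with the round window where it lies.

Things in the scene. Friction and masses are not known exactly. Their poses are not given: they have to be found in the camera images.
- bolster: fixed base: dark steel plate 84 (x) x 140 (y) mm, flat top 20 mm above its origin (centre of the underside, on the table). Two upright steel guide pins, 10 mm thick, at x = 0, y = +48 and -48 mm, rise 54 mm above the plate's top (74 mm above the table), the last 10 mm tapering to a 3.6 mm tip. The only thing with upright pins; the same turned half round.
- stamp_plate: stamp plate: loose aluminium plate, 64 mm in x, 124 mm in y, 14 mm thick, a 13 mm through hole for a guide pin at y = +48 and y = -48 mm; in the middle of its top a raised brass pad 38 (x) x 59 (y) mm, 3 mm high. 0.26 kg. Origin at the centre of its underside, z up; lies pad up. Take it across its 64 mm width.
- oblong_collar: collar for the bar: loose black plastic frame, 64 mm in x, 124 mm in y, 16 mm thick, a 13 mm through hole for a guide pin at y = +48 and y = -48 mm; in the middle a rectangular window 46 (x) x 67 (y) mm right through. 0.12 kg. Origin at the centre of its underside, z up. Take it across its 64 mm width, outside.
- round_collar: spare collar for round soaps, not needed, to be left where it lies: black plastic, 64 mm in x, 124 mm in y, 16 mm thick, the same pin holes, but a round window 50 mm across. Origin at the centre of its underside. (Keep clear of the fixed broom leaning over the front edge of the table: its handle ends 0.29 m up at x = 0.38, y = -0.20 m.)
- soap_bar: the one soap bar on the front part of the table, plain cream: 42 (x) x 63 (y) x 26 (z) mm, rounded edges, 0.11 kg, loose. Origin at the centre of its underside, z up; lies flat. Take it across its 42 mm width by its upper 10 mm (13 mm of it stand above the collar when seated). Bars far back on the right are not meant.
- top_die: top die: loose aluminium block, 64 mm in x, 124 mm in y, 18 mm thick, a 13 mm through hole for a guide pin at y = +48 and y = -48 mm; in its underside a recess 47 (x) x 68 (y) mm, 10 mm deep, that fits over the bar; on top a dark steel grip bar 20 (x) x 60 (y) mm, from 26 to 54 mm above the underside. 0.34 kg. Origin at the centre of its underside, z up. Take it by the grip bar, across its 20 mm.

How it is judged:
By the outcome, as a careful person would: the job done as asked, in the order asked, and still so for the second after the job is handed in, with the robot touching nothing.
It also fails if it takes over 115 s, if anything falls off the work surface, if the arm or the gripper's body presses on something with over 40 N, if the wrist force passes 120 N, or if a joint passes its speed limit or range.

### The arm

A 6-joint arm with a two-finger parallel gripper is mounted at the origin on a cart in front of the work surface, level with it; the furniture and walls round the work are solid. World frame = base frame: x ahead of the robot, y to its left, z up, the work surface at z = 0. Lengths are in mm, angles in rad, forces in N, time in s.
With the tool pointing down it reaches from about 325 to 900 mm from the base axis. Payload 3.5 kg.
Tool frame: the origin (TCP) lies at the very end of the fingers, on their centre line; the grasp point (between the pads) lies 19 mm behind it; z points along the fingers, y is the line along which they close (so a half turn about z gives the same grasp; the last joint's range is limited). The gripper opens to 85 mm and grips with 20 to 120 N. Pads are 22 mm wide; open, the fingers measure 114 mm over their backs; the gripper's body (76 mm by 85 mm) begins 54 mm behind the grasp point. The pads swing forward as they close: fully open they stand 13 mm farther back than shut.
Start: joints at [1.218, 0.276, -0.026, 1.268, 0, 1.467], TCP at [154.513, 605.597, 231.313] pointing down, gripper open.
Joint ranges: [-3.12, 3.12], [-0.85, 1.88], [-1.08, 1.24], [-1.95, 2.15], [-1.57, 1.53], [-3.14, 3.14]. Speed limits (rad/s): [2.57, 2.57, 3.14, 3.14, 3.14, 3.14].

### API

Orientations are given as a unit quaternion [w, x, y, z].
In Python, from workcell import * gives the robot as it stands.
- The arm moves only by the tool carry_out, never from a script. Its argument "plan" is a list of rows, each an object of numbers: "tx", "ty", "tz": the shift along the tool's x, y, z in m; "ax", "ay", "az": the turn, a rotation vector about the tool's x, y, z in rad; "claw": the opening, from 0 (shut) to 1 (fully open). In form: [{"tx": .., "ty": .., "tz": .., "ax": .., "ay": .., "az": .., "claw": ..}, ...]. A call has exactly 5 rows; each row is the pose to reach, as a shift and turn from the pose commanded when the call began, along the tool's axes at that moment; what a row does not reach only later rows make up. A row lasts 1/10 s, in which the tool goes at most 50 mm and 8.59 degrees, less where a joint would pass 70% of its speed; a pose out of reach is approached as far as the arm can. A call with a gripper value outside its range is refused whole. The fingers move at their own pace and stop on an object; "grip_force" is the grip in N (left out, the last holds). Time passes only in rows, so rows that repeat a pose let the fingers close, or fill a call up. It gives the time, the measured TCP pose, the force, the opening and the grip force at its end, in the units of the state.
- get_state(): the state, without advancing time (a new reading comes with each control period).
- get_image(name): name is "scene" or "top" or "wrist"; returns a dict with "frame" (400x640x3 uint8, red, green, blue), "mtx" (3x3 intrinsics, pixels), "k1" (the pictures are not rectified: a ray, as slopes to the right and down, at radius r is drawn at 1 + k1 r^2 times it, then the intrinsics apply), "view" (4x4, takes a point from world to camera coordinates). Camera axes: x right, y up, looking along -z (the intrinsics and any distortion apply to the point x, -y, -z); pixel columns grow to the right and rows downward; lengths in mm; the calibration is good to about 2 mm. A picture is of the moment at which its call begins. There is no depth.
- close_job(): hands the job in; it is judged then, once.
The state is a dict: "clock": time; "joints": joint angles; "dq": joint speeds; "joint_torque": joint torques, N m; "ee_pos": TCP position; "eef_rot": TCP orientation; "contact_force": force on the tool from outside, world axes, zero at the start; "wrist_torque": the same for the moment, N m; "grip_width": finger opening in mm; "grasp_force": force on a finger pad.
Only numpy, scipy, OpenCV 4.12 (cv2) and the standard library are available. Lean on these libraries where they do the work, as an engineer would, in place of code of your own. Each camera call takes 0.05 s, during which the arm holds its last target. There are 200 camera calls.

## Working session

There is one attempt and no reset: what is moved stays moved. The work goes in short steps, Python scripts to look and compute and a tool call to move; the robot and the scene stay as the last step left them, time stands still between calls to the robot, and variables do not carry over. Pictures are saved under pics/ and viewed, at most 14 in all, crops included, and the job is handed in when it is done.

Besides the shell and the picture viewer there is one more tool, called after "Emit:" as name(argument=value, ...) on one line, values as JSON. carry_out: Moves the arm, as the interface text tells. Its arguments: {"type":"object","properties":{"plan":{"type":"array","items":{"type":"object","properties":{"tx":{"type":"number"},"ty":{"type":"number"},"tz":{"type":"number"},"ax":{"type":"number"},"ay":{"type":"number"},"az":{"type":"number"},"claw":{"type":"number"}}}},"grip_force":{"type":"number"}},"required":["plan"]}

```bash
mkdir -p pics; ls
cat > h.py <<'E'
from workcell import *
import numpy as np, cv2
from scipy.spatial.transform import Rotation as R
def snap(name,fn=None):
    d=get_image(name)
    d={k:(np.array(v) if k!='k1' else float(v)) for k,v in d.items()}
    if fn: cv2.imwrite('pics/'+fn,d['frame'][:,:,::-1]); np.savez('pics/'+fn+'.npz',**d)
    return d
def load(fn): return {k:v for k,v in np.load('pics/'+fn+'.npz').items()}
def ray(d,uv,z):
    uv=np.array(uv,float).reshape(-1,1,2)
    n=cv2.undistortPoints(uv,d['mtx'],np.array([float(d['k1']),0,0,0])).reshape(-1,2)
    V=d['view'];Rm=V[:3,:3];c=-Rm.T@V[:3,3]
    dirs=np.c_[n[:,0],-n[:,1],-np.ones(len(n))]@Rm
    s=(z-c[2])/dirs[:,2]
    return c+dirs*s[:,None]
def proj(d,P):
    P=np.atleast_2d(P).astype(float);q=P@d['view'][:3,:3].T+d['view'][:3,3]
    q=q*[1,-1,-1]
    return cv2.projectPoints(q,np.zeros(3),np.zeros(3),d['mtx'],np.array([float(d['k1']),0,0,0]))[0].reshape(-1,2)
E
python3 - <<'E'
from h import *
for n in ('scene','top','wrist'):
    d=snap(n,n+'0.png'); V=d['view']; print(n,d['k1'],d['mtx'][0,0],(-V[:3,:3].T@V[:3,3]).round())
print(get_state())
E
```

```text
pics
scene -0.0441364961916547 460.88552625727027 [ 138. -875.  740.]
top -0.11208086215142264 481.68805679147175 [ 460.   -9. 1339.]
wrist -0.015975137474866827 320.7704553626294 [ 83. 624. 374.]
{'clock': 0.15, 'joints': array([ 1.21761812e+00,  2.76991196e-01, -2.75346419e-02,  1.26799396e+00,
       -2.85054073e-05,  1.46737722e+00]), 'dq': array([-0.00075557, -0.0028359 ,  0.0052335 ,  0.00010547,  0.00050281,
        0.00106398]), 'joint_torque': array([ 3.20058443e-04, -4.46056938e+01,  2.95638996e+01,  1.05216747e-02,
       -9.52230721e-05,  7.89220081e-06]), 'ee_pos': array([154.30437776, 605.03980005, 230.41083827]), 'eef_rot': array([-1.81145722e-04,  1.24555165e-01,  9.92212310e-01, -8.42601877e-04]), 'contact_force': array([ 0.45126222, -0.43908461, -0.00828611]), 'wrist_torque': array([ 0.01228174, -0.01188487, -0.00258375]), 'grasp_force': 0.0, 'grip_width': 85.2579594694858}
```

View pics/top0.png

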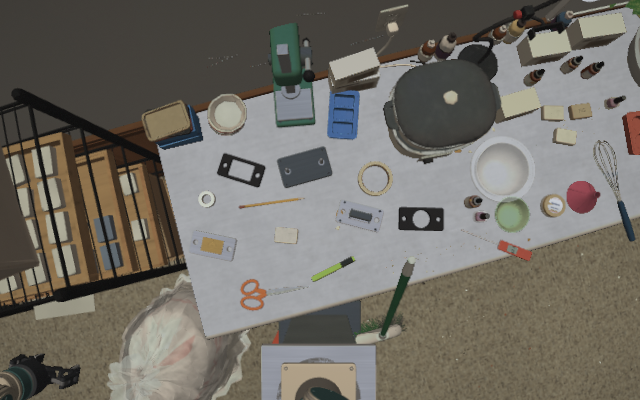

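View pics/scene0.png

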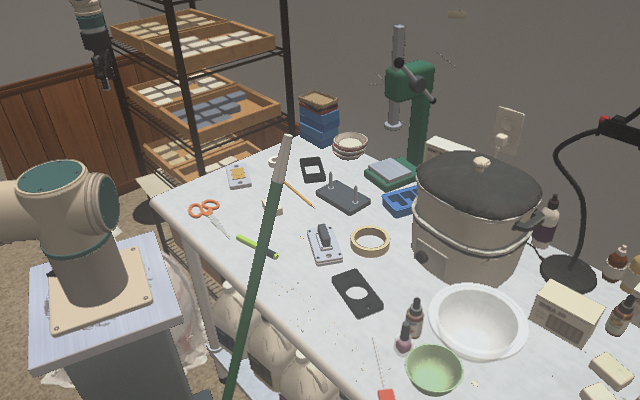

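The top view shows the stamp plate at (213,246), oblong collar (242,170), bolster (304,167), soap bar (287,236), top die (360,215) and round collar (421,219). The arm is at the lower left, off the table.

Run:
```python
from h import *
d=load('top0.png'); f=d['frame']
c=f[135:275,180:400,::-1]; cv2.imwrite('pics/c1.png',cv2.resize(c,None,fx=3.6,fy=3.6,interpolation=cv2.INTER_CUBIC))
hsv=cv2.cvtColor(f,cv2.COLOR_RGB2HSV)
print('table',f[225,250],'soap',f[236,287],'plate',f[236,205],'die',f[225,345],'coll',f[160,228],'bol',f[175,295])
for p,z in(((213,246),14),((242,170),16),((304,167),20),((287,236),26),((360,215),18)): print(p,ray(d,p,z).round(0))
# dark objects
m=(hsv[:,:,2]<95).astype(np.uint8)
for name,b in(('coll',(212,148,272,192)),('bol',(272,142,338,192))):
    x0,y0,x1,y1=b; mm=np.zeros_like(m); mm[y0:y1,x0:x1]=m[y0:y1,x0:x1]
    cs=max(cv2.findContours(mm,0,1)[0],key=cv2.contourArea); print(name,cv2.minAreaRect(cs))
    z=16 if name=='coll' else 20
    P=ray(d,cs.reshape(-1,2),z)[:,:2].astype(np.float32); print(cv2.minAreaRect(P))
```

```text
table [160 162 165] soap [177 174 163] plate [151 154 163] die [161 163 165] coll [38 37 36] bol [67 72 76]
(213, 246) [[423. 289.  14.]]
(242, 170) [[633. 210.  16.]]
(304, 167) [[640.  38.  20.]]
(287, 236) [[450.  83.  26.]]
(360, 215) [[ 508. -116.   18.]]
coll ((240.6999969482422, 169.90000915527344), (44.27188491821289, 22.76839828491211), 18.434947967529297)
((633.3748779296875, 213.57232666015625), (124.18238067626953, 63.229713439941406), 72.33426666259766)
bol ((304.40679931640625, 167.05747985839844), (30.112926483154297, 49.84727096557617), 74.2913589477539)
((640.2841796875, 36.483970642089844), (83.7791748046875, 137.39308166503906), 15.770881652832031)
```

View pics/c1.png

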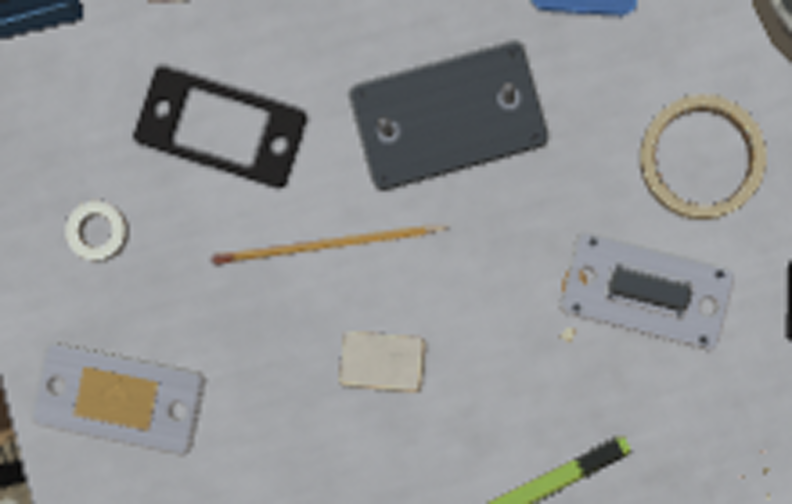

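Crop c1 shows the plate holes at (57,385) and (177,410), die holes at (587,275) and (708,305), pins at (388,130) and (510,97), and the soap corners around (340–425, 330–390). There is an orange bit at the die's left end.

```bash
cat >> h.py <<'E'
def go(x,y,z,yaw):
    """print tool-frame shift (m) and turn to bring TCP to x,y,z with tool y at yaw deg, tool down"""
    s=get_state();q=s['eef_rot'];R0=R.from_quat([q[1],q[2],q[3],q[0]])
    a=np.radians(yaw);Y=np.array([np.cos(a),np.sin(a),0]);Z=np.array([0,0,-1.]);X=np.cross(Y,Z)
    R1=R.from_matrix(np.c_[X,Y,Z]);t=R0.inv().apply(np.array([x,y,z])-s['ee_pos'])/1000
    print('clock',round(s['clock'],2),'tcp',s['ee_pos'].round(1),'F',s['contact_force'].round(1),'w',round(s['grip_width'],1))
    print('t',t.round(4),'a',(R0.inv()*R1).as_rotvec().round(4))
def rect(d,mask,z,box=None):
    m=np.zeros(mask.shape,np.uint8);x0,y0,x1,y1=box or (0,0,640,400);m[y0:y1,x0:x1]=mask[y0:y1,x0:x1]
    c=max(cv2.findContours(m,0,1)[0],key=cv2.contourArea)
    return c.reshape(-1,2),cv2.minAreaRect(ray(d,c.reshape(-1,2),z)[:,:2].astype(np.float32))
E
python3 - <<'E'
from h import *
d=load('top0.png'); f=d['frame']; hsv=cv2.cvtColor(f,cv2.COLOR_RGB2HSV).astype(int)
print('pad',rect(d,(hsv[...,1]>90),17,(190,230,240,265))[1])
print('soap',rect(d,(f[...,0].astype(int)-f[...,2]>5),26,(268,222,304,250))[1])
print('grip',rect(d,hsv[...,2]<110,54,(345,202,376,226))[1])
def h(p,z): return ray(d,np.array(p)/3.6+[180,135]-.36,z)[:,:2]
for n,p,z in(('plate',[(57,385),(177,410)],14),('die',[(587,275),(708,305)],18),('pins',[(388,132),(510,99)],20),('coll',[(162,108),(279,146)],16)):
    P=h(p,z);v=P[0]-P[1];print(n,P.mean(0).round(1),np.hypot(*v).round(1),'yaw',(np.degrees(np.arctan2(v[1],v[0]))-90).round(1))
go(423,289,150,-13)
E
```

```text
pad ((425.060791015625, 291.66448974609375), (56.83639907836914, 36.612186431884766), 78.96500396728516)
soap ((452.9190673828125, 86.60165405273438), (64.0393295288086, 43.12911605834961), 85.21725463867188)
grip ((505.385498046875, -113.42578887939453), (60.29132080078125, 23.293306350708008), 75.16212463378906)
plate [425.2 291.4] 95.0 yaw -11.4
die [ 507.2 -114.9] 95.2 yaw -14.0
pins [641.1  36.6] 96.9 yaw 15.2
coll [633.2 213. ] 95.8 yaw -18.1
clock 0.15 tcp [154.3 605.  230.4] F [ 0.5 -0.4 -0. ] w 85.3
t [-0.3385 -0.2397  0.0808] a [-1.5000e-03  1.2000e-03  1.5479e+00]
```

Emit:
carry_out(plan=[{"tx": -0.336, "ty": -0.237, "tz": 0.09, "az": 1.517, "claw": 1}, {"tx": -0.336, "ty": -0.237, "tz": 0.09, "az": 1.517, "claw": 1}, {"tx": -0.336, "ty": -0.237, "tz": 0.09, "az": 1.517, "claw": 1}, {"tx": -0.336, "ty": -0.237, "tz": 0.09, "az": 1.517, "claw": 1}, {"tx": -0.336, "ty": -0.237, "tz": 0.09, "az": 1.517, "claw": 1}])

```text
$.plan[0]: bad value
```

```bash
python3 -c "
from h import *
go(425,291.5,140,-11.2)"
```

```text
clock 0.15 tcp [154.3 605.  230.4] F [ 0.5 -0.4 -0. ] w 85.3
t [-0.3398 -0.2367  0.0908] a [-1.5000e-03  1.2000e-03  1.5165e+00]
```

Emit:
carry_out(plan=[{"tx": -0.34, "ty": -0.237, "tz": 0.09, "ax": 0, "ay": 0, "az": 1.517, "claw": 1}, {"tx": -0.34, "ty": -0.237, "tz": 0.09, "ax": 0, "ay": 0, "az": 1.517, "claw": 1}, {"tx": -0.34, "ty": -0.237, "tz": 0.09, "ax": 0, "ay": 0, "az": 1.517, "claw": 1}, {"tx": -0.34, "ty": -0.237, "tz": 0.09, "ax": 0, "ay": 0, "az": 1.517, "claw": 1}, {"tx": -0.34, "ty": -0.237, "tz": 0.09, "ax": 0, "ay": 0, "az": 1.517, "claw": 1}])

```text
clock: 0.65
ee_pos: [311.4, 418.8, 176.9]
eef_rot: [-0.003, 0.481, 0.877, -0.002]
contact_force: [1.6, -0.8, -1.6]
grip_width: 85.0
grasp_force: 0.0
```

```bash
python3 -c "
from h import *
go(425,291.5,140,-11.2)"
```

```text
clock 0.65 tcp [311.4 418.8 176.9] F [ 1.6 -0.8 -1.6] w 85.0
t [-0.1685  0.0275  0.036 ] a [-0.0078 -0.0015  0.7636]
```

Emit:
carry_out(plan=[{"tx": -0.15, "ty": 0.024, "tz": 0.036, "ax": 0, "ay": 0, "az": 0.7, "claw": 1}, {"tx": -0.15, "ty": 0.024, "tz": 0.036, "ax": 0, "ay": 0, "az": 0.7, "claw": 1}, {"tx": -0.15, "ty": 0.024, "tz": 0.036, "ax": 0, "ay": 0, "az": 0.7, "claw": 1}, {"tx": -0.15, "ty": 0.024, "tz": 0.036, "ax": 0, "ay": 0, "az": 0.7, "claw": 1}, {"tx": -0.15, "ty": 0.024, "tz": 0.036, "ax": 0, "ay": 0, "az": 0.7, "claw": 1}])

```text
clock: 1.15
ee_pos: [416.2, 305.3, 141.3]
eef_rot: [-0.0, 0.754, 0.657, -0.001]
contact_force: [-1.3, -0.3, -0.2]
grip_width: 85.3
grasp_force: 0.0
```

```bash
python3 -c "
from h import *
snap('wrist'); snap('wrist','w1.png')
go(425,291.5,140,-11.2)"
```

```text
clock 1.25 tcp [415.5 306.6 141.8] F [-0.2  0.1 -0. ] w 85.5
t [-0.0138  0.0113  0.0018] a [-0.0008  0.0006  0.0651]
```

View pics/w1.png

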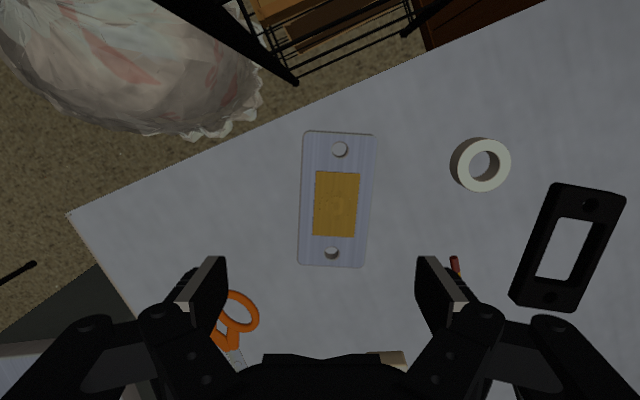

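The wrist view shows the plate with its pad at (336,204), holes at (340,149) and (332,253), and the collar on the right at (568,248).

Run:
```python
from h import *
d=load('w1.png'); f=d['frame']; hsv=cv2.cvtColor(f,cv2.COLOR_RGB2HSV).astype(int)
print('pad',rect(d,(hsv[...,1]>110)&(hsv[...,2]>80),17,(290,130,380,270))[1])
print('coll',rect(d,hsv[...,2]<60,16,(500,170,640,320))[1])
P=ray(d,[(340,149),(332,253)],14)[:,:2];v=P[0]-P[1];print(P.mean(0),np.hypot(*v),np.degrees(np.arctan2(v[1],v[0]))-90)
go(425,291.5,60,-11.3)
```

```text
pad ((427.25457763671875, 293.9560241699219), (58.584537506103516, 37.197540283203125), 78.39320373535156)
coll ((631.6105346679688, 218.6463165283203), (124.70243835449219, 74.21478271484375), 72.04075622558594)
[427.93292753 293.96474899] 96.62706507772383 -11.42304568307756
clock 1.25 tcp [415.5 306.6 141.8] F [-0.2  0.1 -0. ] w 85.5
t [-0.0137  0.0114  0.0818] a [-0.0008  0.0006  0.0669]
```

Emit:
carry_out(plan=[{"tx": -0.012, "ty": 0.0125, "tz": 0.04, "ax": 0, "ay": 0, "az": 0.067, "claw": 1}, {"tx": -0.012, "ty": 0.0125, "tz": 0.08, "ax": 0, "ay": 0, "az": 0.067, "claw": 1}, {"tx": -0.012, "ty": 0.0125, "tz": 0.1, "ax": 0, "ay": 0, "az": 0.067, "claw": 1}, {"tx": -0.012, "ty": 0.0125, "tz": 0.1, "ax": 0, "ay": 0, "az": 0.067, "claw": 1}, {"tx": -0.012, "ty": 0.0125, "tz": 0.1, "ax": 0, "ay": 0, "az": 0.067, "claw": 1}])

```text
clock: 1.75
ee_pos: [426.0, 294.3, 42.4]
eef_rot: [-0.0, 0.772, 0.635, -0.0]
contact_force: [0.4, -0.9, 0.9]
grip_width: 85.5
grasp_force: 0.0
```

```bash
python3 -c "
from h import *
go(426.5,292.8,-1,-11.4)"
```

```text
clock 1.75 tcp [426.  294.3  42.4] F [ 0.4 -0.9  0.9] w 85.5
t [-0.0014  0.0007  0.0434] a [-0.0004  0.0002  0.005 ]
```

Emit:
carry_out(plan=[{"tx": -0.001, "ty": 0.001, "tz": 0.03, "ax": 0, "ay": 0, "az": 0.005, "claw": 1}, {"tx": -0.001, "ty": 0.001, "tz": 0.042, "ax": 0, "ay": 0, "az": 0.005, "claw": 1}, {"tx": -0.001, "ty": 0.001, "tz": 0.042, "ax": 0, "ay": 0, "az": 0.005, "claw": 0.85}, {"tx": -0.001, "ty": 0.001, "tz": 0.042, "ax": 0, "ay": 0, "az": 0.005, "claw": 0.8}, {"tx": -0.001, "ty": 0.001, "tz": 0.042, "ax": 0, "ay": 0, "az": 0.005, "claw": 0.8}], grip_force=60)

```text
clock: 2.25
ee_pos: [428.1, 293.4, 1.6]
eef_rot: [0.0, 0.774, 0.633, 0.001]
contact_force: [-0.0, -0.1, -0.4]
grip_width: 68.5
grasp_force: 0.0
```

Emit:
carry_out(plan=[{"tx": 0, "ty": 0, "tz": 0, "ax": 0, "ay": 0, "az": 0, "claw": 0.6}, {"tx": 0, "ty": 0, "tz": 0, "ax": 0, "ay": 0, "az": 0, "claw": 0.6}, {"tx": 0, "ty": 0, "tz": 0, "ax": 0, "ay": 0, "az": 0, "claw": 0.6}, {"tx": 0, "ty": 0, "tz": 0, "ax": 0, "ay": 0, "az": 0, "claw": 0.6}, {"tx": 0, "ty": 0, "tz": 0, "ax": 0, "ay": 0, "az": 0, "claw": 0.6}])

```text
clock: 2.75
ee_pos: [427.8, 293.5, 2.2]
eef_rot: [-0.0, 0.774, 0.633, 0.001]
contact_force: [-2.6, -0.3, 7.4]
grip_width: 61.8
grasp_force: 64.6
```

```bash
python3 -c "
from h import *
snap('scene','s1.png')
go(426.5,292.8,130,-11.4)"
```

```text
clock 2.8 tcp [427.8 293.5   2.2] F [-2.8  0.2  7.4] w 61.6
t [-0.0008 -0.001  -0.1278] a [ 0.0011 -0.0019 -0.0017]
```

Emit:
carry_out(plan=[{"tx": 0, "ty": 0, "tz": -0.03, "ax": 0, "ay": 0, "az": 0, "claw": 0.6}, {"tx": 0, "ty": 0, "tz": -0.07, "ax": 0, "ay": 0, "az": 0, "claw": 0.6}, {"tx": 0, "ty": 0, "tz": -0.11, "ax": 0, "ay": 0, "az": 0, "claw": 0.6}, {"tx": 0, "ty": 0, "tz": -0.13, "ax": 0, "ay": 0, "az": 0, "claw": 0.6}, {"tx": 0, "ty": 0, "tz": -0.13, "ax": 0, "ay": 0, "az": 0, "claw": 0.6}])

```text
clock: 3.3
ee_pos: [430.0, 294.3, 134.5]
eef_rot: [0.001, 0.774, 0.633, 0.004]
contact_force: [0.2, 0.8, -2.4]
grip_width: 61.6
grasp_force: 67.9
```

```bash
python3 -c "
from h import *
snap('wrist','w2.png')
go(641,38,132,15.5)"
```

```text
clock 3.35 tcp [428.4 293.4 132. ] F [ 0.5 -0.4 -2.2] w 62.1
t [-0.2079  0.2593  0.0004] a [ 0.0041 -0.0018 -0.4714]
```

View pics/w2.png

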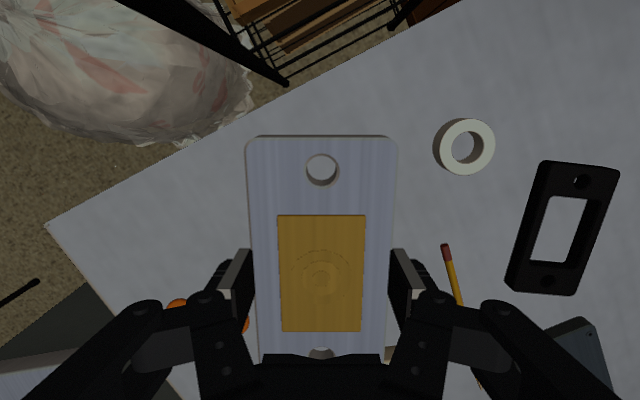

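Plate held level: pad from (278,215) to (366,332), front hole at (322,169).

```bash
cat >> h.py <<'E'
def inhand(d,uv,tcp,zs):
    for z in zs:
        P=ray(d,uv,z); print(z,(P-tcp)[:,:2].round(1).tolist())
E
python3 - <<'E'
from h import *
d=load('w2.png'); f=d['frame']; hsv=cv2.cvtColor(f,cv2.COLOR_RGB2HSV).astype(int)
m=(hsv[...,1]>110)&(hsv[...,2]>80)
for z in (135,140,145,150,155):
    r=rect(d,m,z,(262,195,385,345))[1]; c=np.array(r[0])-[428.4,293.4]
    a=np.radians(-11.4);print(z,np.round(r[1],1),round(r[2],1),'off tool y',c@[np.cos(a),np.sin(a)],'tool x',c@[-np.sin(a),np.cos(a)])
E
```

```text
135 [65.5 41.9] 78.4 off tool y 2.138826479534638 tool x -7.011073299870159
140 [63.2 40.4] 78.4 off tool y 2.115239388589682 tool x -4.124995262372493
145 [60.9 38.9] 78.4 off tool y 2.0916462656213994 tool x -1.2388873093726736
150 [58.6 37.5] 78.4 off tool y 2.067957364123324 tool x 1.6472324630593205
155 [56.3 36. ] 78.4 off tool y 2.0443403576762122 tool x 4.533304468533658
```

Emit:
carry_out(plan=[{"tx": -0.208, "ty": 0.259, "tz": -0.005, "ax": 0, "ay": 0, "az": -0.47, "claw": 0.6}, {"tx": -0.208, "ty": 0.259, "tz": -0.005, "ax": 0, "ay": 0, "az": -0.47, "claw": 0.6}, {"tx": -0.208, "ty": 0.259, "tz": -0.005, "ax": 0, "ay": 0, "az": -0.47, "claw": 0.6}, {"tx": -0.208, "ty": 0.259, "tz": -0.005, "ax": 0, "ay": 0, "az": -0.47, "claw": 0.6}, {"tx": -0.208, "ty": 0.259, "tz": -0.005, "ax": 0, "ay": 0, "az": -0.47, "claw": 0.6}])

```text
clock: 3.85
ee_pos: [578.2, 108.3, 131.1]
eef_rot: [-0.002, 0.605, 0.796, -0.001]
contact_force: [1.7, 0.4, -2.5]
grip_width: 61.5
grasp_force: 67.9
```

```bash
python3 -c "
from h import *
go(641,38,135,15.5)"
```

```text
clock 3.85 tcp [578.2 108.3 131.1] F [ 1.7  0.4 -2.5] w 61.5
t [-0.0845  0.0418 -0.0042] a [-0.0044 -0.0011 -0.0003]
```

Emit:
carry_out(plan=[{"tx": -0.075, "ty": 0.035, "tz": -0.004, "ax": -0.004, "ay": 0, "az": 0, "claw": 0.6}, {"tx": -0.075, "ty": 0.035, "tz": -0.004, "ax": -0.004, "ay": 0, "az": 0, "claw": 0.6}, {"tx": -0.075, "ty": 0.035, "tz": -0.004, "ax": -0.004, "ay": 0, "az": 0, "claw": 0.6}, {"tx": -0.075, "ty": 0.035, "tz": -0.004, "ax": -0.004, "ay": 0, "az": 0, "claw": 0.6}, {"tx": -0.075, "ty": 0.035, "tz": -0.004, "ax": -0.004, "ay": 0, "az": 0, "claw": 0.6}])

```text
clock: 4.35
ee_pos: [630.7, 47.7, 135.8]
eef_rot: [-0.001, 0.606, 0.796, 0.0]
contact_force: [0.6, 0.5, -2.8]
grip_width: 61.7
grasp_force: 67.9
```

```bash
python3 -c "
from h import *
snap('wrist');snap('wrist','w3.png')
go(640.7,37.8,90,15.5)"
```

```text
clock 4.45 tcp [631.2  48.1 136.7] F [-0.   0.4 -1.7] w 61.7
t [-0.0125  0.0063  0.0467] a [ 0.0016 -0.0009 -0.0001]
```

View pics/w3.png

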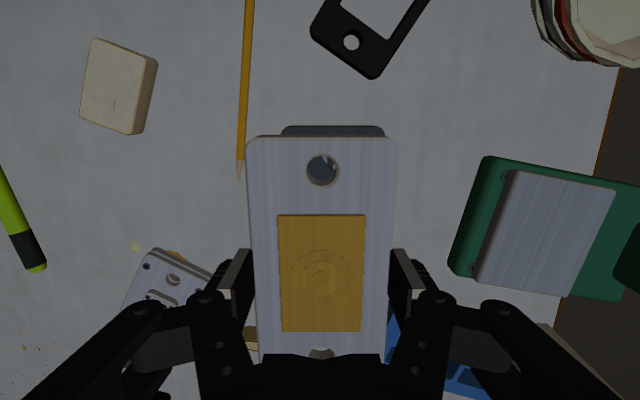

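Plate held over the bolster, the pin glinting through the front hole at (328,160). I'll centre it and look again.

Emit:
carry_out(plan=[{"tx": -0.0125, "ty": 0.0065, "tz": 0.015, "ax": 0, "ay": 0, "az": 0, "claw": 0.6}, {"tx": -0.0125, "ty": 0.0065, "tz": 0.035, "ax": 0, "ay": 0, "az": 0, "claw": 0.6}, {"tx": -0.0125, "ty": 0.0065, "tz": 0.047, "ax": 0, "ay": 0, "az": 0, "claw": 0.6}, {"tx": -0.0125, "ty": 0.0065, "tz": 0.047, "ax": 0, "ay": 0, "az": 0, "claw": 0.6}, {"tx": -0.0125, "ty": 0.0065, "tz": 0.047, "ax": 0, "ay": 0, "az": 0, "claw": 0.6}])

```text
clock: 4.95
ee_pos: [642.2, 36.9, 90.3]
eef_rot: [0.001, 0.606, 0.796, 0.001]
contact_force: [0.1, -0.1, -1.6]
grip_width: 61.6
grasp_force: 67.9
```

```bash
python3 -c "
from h import *
snap('wrist');d=snap('wrist','w4.png')
cv2.imwrite('pics/w4c.png',cv2.resize(d['frame'][110:390,220:420,::-1],None,fx=2,fy=2))
go(640.7,37.8,22,15.5)"
```

```text
clock 5.05 tcp [643.4  36.8  91.7] F [ 0.2 -0.1 -1. ] w 61.4
t [ 0.0017 -0.0027  0.0697] a [ 0.0055  0.0005 -0.0012]
```

View pics/w4c.png

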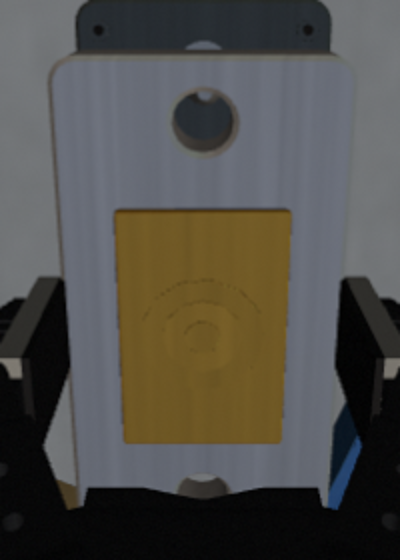

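The pin tip shows in the front hole at about (322,158), with the hole centre at (322,170). Sideways it looks aligned.

Run:
```python
from h import *
d=load('w4.png')
a=np.radians(15.5);X=np.array([-np.sin(a),np.cos(a)]);Y=np.array([np.cos(a),np.sin(a)])
t=np.array([643.4,36.8])
for p,z in(((322.5,170.5),104),((322.5,170.5),107),((322.5,158.5),74)):
    r=ray(d,[p],z)[0,:2]-t;print(z,'x',r@X,'y',r@Y)
```

```text
104 x 48.14083429054212 y 1.4336929035157358
107 x 48.75698472528539 y 1.4070389730110762
74 x 48.129270074592384 y 1.7059859443218741
```

Aligned within 0.5 mm, so straight down.

Emit:
carry_out(plan=[{"tx": 0, "ty": 0, "tz": 0.01, "ax": 0.003, "ay": 0, "az": 0, "claw": 0.6}, {"tx": 0, "ty": 0, "tz": 0.02, "ax": 0.003, "ay": 0, "az": 0, "claw": 0.6}, {"tx": 0, "ty": 0, "tz": 0.03, "ax": 0.003, "ay": 0, "az": 0, "claw": 0.6}, {"tx": 0, "ty": 0, "tz": 0.04, "ax": 0.003, "ay": 0, "az": 0, "claw": 0.6}, {"tx": 0, "ty": 0, "tz": 0.05, "ax": 0.003, "ay": 0, "az": 0, "claw": 0.6}])

```text
clock: 5.55
ee_pos: [642.4, 36.8, 39.5]
eef_rot: [-0.0, 0.606, 0.796, 0.0]
contact_force: [0.1, 0.1, -3.1]
grip_width: 61.9
grasp_force: 67.9
```

```bash
python3 -c "
from h import *
go(642,37,22,15.5)"
```

```text
clock 5.55 tcp [642.4  36.8  39.5] F [ 0.1  0.1 -3.1] w 61.9
t [ 0.0003 -0.0003  0.0175] a [ 0.0001 -0.0004 -0.0015]
```

Emit:
carry_out(plan=[{"tx": 0, "ty": 0, "tz": 0.006, "ax": 0, "ay": 0, "az": 0, "claw": 0.6}, {"tx": 0, "ty": 0, "tz": 0.012, "ax": 0, "ay": 0, "az": 0, "claw": 0.6}, {"tx": 0, "ty": 0, "tz": 0.016, "ax": 0, "ay": 0, "az": 0, "claw": 0.6}, {"tx": 0, "ty": 0, "tz": 0.018, "ax": 0, "ay": 0, "az": 0, "claw": 0.6}, {"tx": 0, "ty": 0, "tz": 0.018, "ax": 0, "ay": 0, "az": 0, "claw": 0.6}])

```text
clock: 6.05
ee_pos: [642.7, 36.9, 22.7]
eef_rot: [0.0, 0.606, 0.796, 0.0]
contact_force: [0.4, 0.4, -2.7]
grip_width: 61.8
grasp_force: 67.8
```

```bash
python3 -c "
from h import *
snap('wrist')
go(642,37,22,15.5)"
```

```text
clock 6.1 tcp [642.8  36.9  22.9] F [-1.3 -0.1 -2.7] w 61.8
t [ 0.0003 -0.0007  0.0009] a [ 0.0009 -0.0003 -0.0014]
```

Emit:
carry_out(plan=[{"tx": 0, "ty": 0, "tz": 0.001, "ax": 0, "ay": 0, "az": 0, "claw": 0.6}, {"tx": 0, "ty": 0, "tz": 0.0015, "ax": 0, "ay": 0, "az": 0, "claw": 0.6}, {"tx": 0, "ty": 0, "tz": 0.002, "ax": 0, "ay": 0, "az": 0, "claw": 0.6}, {"tx": 0, "ty": 0, "tz": 0.002, "ax": 0, "ay": 0, "az": 0, "claw": 0.6}, {"tx": 0, "ty": 0, "tz": 0.002, "ax": 0, "ay": 0, "az": 0, "claw": 0.6}])

```text
clock: 6.6
ee_pos: [643.0, 36.9, 22.3]
eef_rot: [0.0, 0.606, 0.796, 0.001]
contact_force: [-3.3, 1.6, 5.4]
grip_width: 62.0
grasp_force: 68.8
```

Emit:
carry_out(plan=[{"tx": 0, "ty": 0, "tz": 0, "ax": 0, "ay": 0, "az": 0, "claw": 1}, {"tx": 0, "ty": 0, "tz": 0, "ax": 0, "ay": 0, "az": 0, "claw": 1}, {"tx": 0, "ty": 0, "tz": 0, "ax": 0, "ay": 0, "az": 0, "claw": 1}, {"tx": 0, "ty": 0, "tz": -0.02, "ax": 0, "ay": 0, "az": 0, "claw": 1}, {"tx": 0, "ty": 0, "tz": -0.06, "ax": 0, "ay": 0, "az": 0, "claw": 1}])

```text
clock: 7.1
ee_pos: [639.4, 36.6, 77.5]
eef_rot: [-0.003, 0.606, 0.795, -0.002]
contact_force: [0.4, 0.7, -0.2]
grip_width: 85.4
grasp_force: 0.0
```

Emit:
carry_out(plan=[{"tx": 0, "ty": 0, "tz": -0.04, "ax": 0, "ay": 0, "az": 0, "claw": 1}, {"tx": 0, "ty": 0, "tz": -0.07, "ax": 0, "ay": 0, "az": 0, "claw": 1}, {"tx": 0, "ty": 0, "tz": -0.07, "ax": 0, "ay": 0, "az": 0, "claw": 1}, {"tx": 0, "ty": 0, "tz": -0.07, "ax": 0, "ay": 0, "az": 0, "claw": 1}, {"tx": 0, "ty": 0, "tz": -0.07, "ax": 0, "ay": 0, "az": 0, "claw": 1}])

```text
clock: 7.6
ee_pos: [641.7, 36.7, 149.3]
eef_rot: [-0.001, 0.606, 0.796, -0.0]
contact_force: [-0.5, -0.1, -1.0]
grip_width: 85.3
grasp_force: 0.0
```

```bash
python3 -c "
from h import *
snap('wrist','w5.png')
go(633,212.5,140,-17.9)"
```

```text
clock 7.65 tcp [641.3  36.7 148.8] F [-0.4  0.4  0.5] w 85.5
t [0.1717 0.0387 0.0089] a [-2.600e-03 -3.000e-04  5.813e-01]
```

View pics/w5.png

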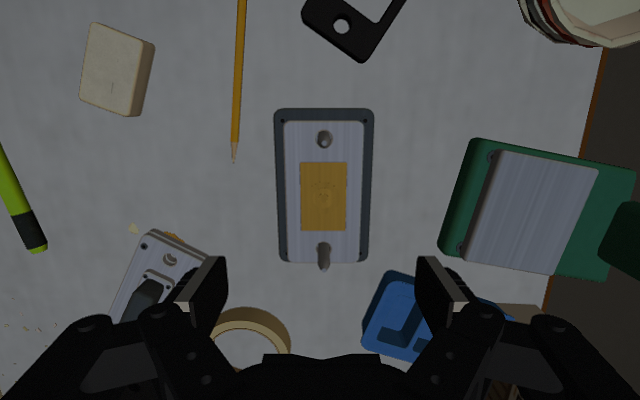

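The stamp plate sits home and flat on the bolster with both pins through it at (325,138) and (324,255). Next the collar.

Emit:
carry_out(plan=[{"tx": 0.172, "ty": 0.039, "tz": 0.01, "ax": 0, "ay": 0, "az": 0.581, "claw": 1}, {"tx": 0.172, "ty": 0.039, "tz": 0.01, "ax": 0, "ay": 0, "az": 0.581, "claw": 1}, {"tx": 0.172, "ty": 0.039, "tz": 0.01, "ax": 0, "ay": 0, "az": 0.581, "claw": 1}, {"tx": 0.172, "ty": 0.039, "tz": 0.01, "ax": 0, "ay": 0, "az": 0.581, "claw": 1}, {"tx": 0.172, "ty": 0.039, "tz": 0.01, "ax": 0, "ay": 0, "az": 0.581, "claw": 1}])

```text
clock: 8.15
ee_pos: [632.6, 216.7, 138.3]
eef_rot: [-0.001, 0.807, 0.59, -0.001]
contact_force: [0.2, -0.6, -0.1]
grip_width: 85.6
grasp_force: 0.0
```

Run:
```python
from h import *
snap('wrist');d=snap('wrist','w6.png'); f=d['frame']; hsv=cv2.cvtColor(f,cv2.COLOR_RGB2HSV).astype(int)
m=((hsv[...,2]<75)*255).astype(np.uint8); m[260:]=0; m[:,:240]=0;m[:,400:]=0
cs,h=cv2.findContours(m,cv2.RETR_CCOMP,1)
for c,hh in zip(cs,h[0]):
    if cv2.contourArea(c)>50:
        r=cv2.minAreaRect(ray(d,c.reshape(-1,2),16)[:,:2].astype(np.float32)); print(hh[3],np.round(r[0],1),np.round(r[1],1),round(r[2],1))
go(633,212.5,60,-17.9)
```

```text
-1 [637.3 216.9] [123.3  63.7] 72.2
5 [623.2 173.7] [9.8 9.3] 29.6
5 [637.8 218.9] [62.8 45.7] 72.3
5 [651.6 262.9] [13.2 12. ] 27.2
-1 [722.3 333.5] [14.6 18.3] 72.5
clock 8.25 tcp [633.3 213.3 138.9] F [-0.6 -0.8  0.3] w 85.3
t [-0.0007  0.0001  0.0789] a [-0.0018  0.0017  0.0033]
```

Emit:
carry_out(plan=[{"tx": 0.001, "ty": 0.0005, "tz": 0.04, "ax": 0, "ay": 0, "az": 0.003, "claw": 1}, {"tx": 0.001, "ty": 0.0005, "tz": 0.08, "ax": 0, "ay": 0, "az": 0.003, "claw": 1}, {"tx": 0.001, "ty": 0.0005, "tz": 0.12, "ax": 0, "ay": 0, "az": 0.003, "claw": 1}, {"tx": 0.001, "ty": 0.0005, "tz": 0.136, "ax": 0, "ay": 0, "az": 0.003, "claw": 1}, {"tx": 0.001, "ty": 0.0005, "tz": 0.136, "ax": 0, "ay": 0, "az": 0.003, "claw": 1}], grip_force=40)

```text
clock: 8.75
ee_pos: [632.5, 211.7, 1.4]
eef_rot: [-0.001, 0.81, 0.587, -0.003]
contact_force: [-0.3, -0.1, -0.2]
grip_width: 85.1
grasp_force: 0.0
```

Emit:
carry_out(plan=[{"tx": 0, "ty": 0, "tz": 0, "ax": 0, "ay": 0, "az": 0, "claw": 0.8}, {"tx": 0, "ty": 0, "tz": 0, "ax": 0, "ay": 0, "az": 0, "claw": 0.7}, {"tx": 0, "ty": 0, "tz": 0, "ax": 0, "ay": 0, "az": 0, "claw": 0.6}, {"tx": 0, "ty": 0, "tz": 0, "ax": 0, "ay": 0, "az": 0, "claw": 0.6}, {"tx": 0, "ty": 0, "tz": 0, "ax": 0, "ay": 0, "az": 0, "claw": 0.6}])

```text
clock: 9.25
ee_pos: [638.1, 214.1, 7.9]
eef_rot: [0.001, 0.809, 0.587, 0.003]
contact_force: [0.5, -1.3, 7.2]
grip_width: 61.6
grasp_force: 44.7
```

Emit:
carry_out(plan=[{"tx": 0, "ty": 0, "tz": -0.02, "ax": 0, "ay": 0, "az": 0, "claw": 0.6}, {"tx": 0, "ty": 0, "tz": -0.06, "ax": 0, "ay": 0, "az": 0, "claw": 0.6}, {"tx": 0, "ty": 0, "tz": -0.1, "ax": 0, "ay": 0, "az": 0, "claw": 0.6}, {"tx": 0, "ty": 0, "tz": -0.125, "ax": 0, "ay": 0, "az": 0, "claw": 0.6}, {"tx": 0, "ty": 0, "tz": -0.125, "ax": 0, "ay": 0, "az": 0, "claw": 0.6}])

```text
clock: 9.75
ee_pos: [639.3, 214.8, 136.0]
eef_rot: [0.002, 0.809, 0.588, 0.005]
contact_force: [1.8, 0.8, -1.7]
grip_width: 61.9
grasp_force: 44.2
```

```bash
python3 -c "
from h import *
snap('wrist','w7.png')
go(642,37,125,15.5)"
```

```text
clock 9.8 tcp [637.5 214.3 133.1] F [-0.  -0.8 -1.1] w 61.8
t [-0.1672  0.0592  0.0078] a [ 0.007  -0.0019 -0.5853]
```

View pics/w7.png

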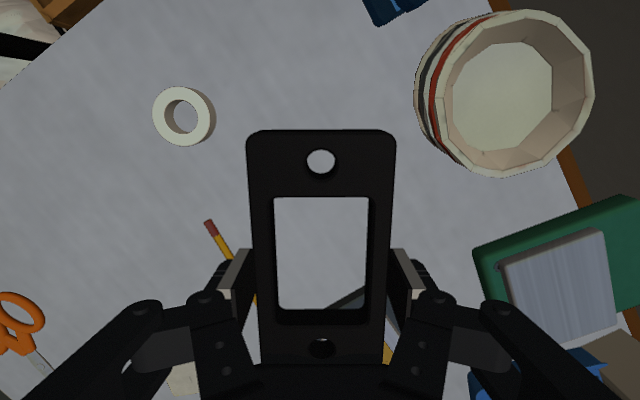

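Run:
```python
from h import *
d=load('w7.png'); f=d['frame']; hsv=cv2.cvtColor(f,cv2.COLOR_RGB2HSV).astype(int)
m=((hsv[...,2]<75)*255).astype(np.uint8); m[350:]=0; m[:,:230]=0;m[:,420:]=0
cs,h=cv2.findContours(m,cv2.RETR_CCOMP,1)
a=np.radians(-18.0)
for c,hh in zip(cs,h[0]):
  if hh[3]>=0 and cv2.contourArea(c)>200:
   print(cv2.boundingRect(c))
   for z in (140,145,150):
    r=cv2.minAreaRect(ray(d,c.reshape(-1,2),z)[:,:2].astype(np.float32));q=np.array(r[0])-[637.5,214.3]; print(z,np.round(r[1],1),round(r[2],1),'y',q@[np.cos(a),np.sin(a)],'x',q@[-np.sin(a),np.cos(a)])
```

```text
(273, 196, 97, 114)
140 [59.7 44.2] 72.1 y 2.0420468997002574 x 6.180921569473567
145 [57.6 42.6] 72.1 y 2.0015862810700877 x 8.658034786640254
150 [55.4 41. ] 72.1 y 1.9610628993317096 x 11.135143654877174
(306, 149, 30, 26)
140 [11.9 11.6] 26.6 y 2.0852621794580664 x 51.94343690418612
145 [11.4 11.2] 26.6 y 2.043309324260015 x 52.78617228956938
150 [11.  10.7] 26.6 y 2.001201186313274 x 53.62879304436795
```

Collar held level, with its front hole at (321,161) and the window from (273,196) to (370,310). It sits about 4 mm forward in the hand, which I'll allow for.

Emit:
carry_out(plan=[{"tx": -0.17, "ty": 0.06, "tz": 0, "ax": 0.004, "ay": 0, "az": -0.585, "claw": 0.6}, {"tx": -0.17, "ty": 0.06, "tz": 0, "ax": 0.004, "ay": 0, "az": -0.585, "claw": 0.6}, {"tx": -0.17, "ty": 0.06, "tz": 0, "ax": 0.004, "ay": 0, "az": -0.585, "claw": 0.6}, {"tx": -0.17, "ty": 0.06, "tz": 0, "ax": 0.004, "ay": 0, "az": -0.585, "claw": 0.6}, {"tx": -0.17, "ty": 0.06, "tz": 0, "ax": 0.004, "ay": 0, "az": -0.585, "claw": 0.6}])

```text
clock: 10.3
ee_pos: [638.4, 29.1, 127.5]
eef_rot: [-0.002, 0.607, 0.795, -0.002]
contact_force: [1.2, -0.9, -1.3]
grip_width: 61.6
grasp_force: 44.2
```

```bash
python3 -c "
from h import *
snap('wrist');snap('wrist')
go(644,32.6,100,15.5)"
```

```text
clock 10.4 tcp [638.4  32.9 127.9] F [-0.4  0.8 -0.8] w 61.6
t [-0.0018  0.0055  0.0279] a [-0.0059 -0.0029 -0.0036]
```

Emit:
carry_out(plan=[{"tx": -0.002, "ty": 0.005, "tz": 0.01, "ax": -0.005, "ay": -0.002, "az": -0.003, "claw": 0.6}, {"tx": -0.002, "ty": 0.005, "tz": 0.02, "ax": -0.005, "ay": -0.002, "az": -0.003, "claw": 0.6}, {"tx": -0.002, "ty": 0.005, "tz": 0.028, "ax": -0.005, "ay": -0.002, "az": -0.003, "claw": 0.6}, {"tx": -0.002, "ty": 0.005, "tz": 0.028, "ax": -0.005, "ay": -0.002, "az": -0.003, "claw": 0.6}, {"tx": -0.002, "ty": 0.005, "tz": 0.028, "ax": -0.005, "ay": -0.002, "az": -0.003, "claw": 0.6}])

```text
clock: 10.9
ee_pos: [644.5, 33.5, 101.1]
eef_rot: [0.0, 0.604, 0.797, 0.0]
contact_force: [0.8, -0.3, -0.4]
grip_width: 61.4
grasp_force: 44.2
```

```bash
python3 -c "
from h import *
snap('wrist');d=snap('wrist','w8.png')
cv2.imwrite('pics/w8c.png',cv2.resize(np.clip(d['frame'][110:390,220:420,::-1].astype(int)*2,0,255).astype(np.uint8),None,fx=2,fy=2))
go(644,32.6,100,15.5)"
```

```text
clock 11.0 tcp [645.4  33.2 102.2] F [ 0.7 -0.6 -1.4] w 61.3
t [-0.0002 -0.0015  0.0022] a [0.0028 0.001  0.0029]
```

View pics/w8c.png

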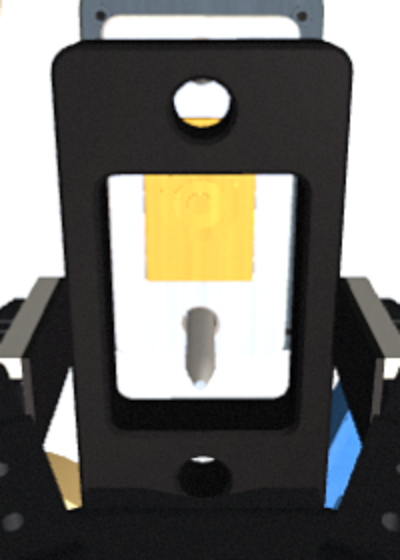

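The rear pin's tip is at about (319.5,303) in the full frame; the collar holes are at (321.5,161) and (322.5,349).

```bash
cat >> h.py <<'E'
def tool(d,p,z,tcp,yaw):
    a=np.radians(yaw);r=ray(d,[p],z)[0,:2]-tcp[:2]
    return np.round([r@[-np.sin(a),np.cos(a)],r@[np.cos(a),np.sin(a)]],1)
E
python3 - <<'E'
from h import *
d=load('w8.png');t=[645.4,33.2]
print('pin',tool(d,(319.5,303.5),74,t,15.5),'base',tool(d,(320,270),34,t,15.5))
for z in(112,115,118):print(z,tool(d,(321.5,161),z,t,15.5),tool(d,(322.5,349),z,t,15.5))
E
```

```text
pin [-43.9   0.1] base [-43.    0.4]
112 [51.8  1. ] [-44.3   1.7]
115 [52.3  1. ] [-41.6   1.7]
118 [52.8  0.9] [-38.9   1.7]
```

Emit:
carry_out(plan=[{"tx": 0, "ty": -0.0015, "tz": 0.004, "ax": 0.002, "ay": 0, "az": 0, "claw": 0.6}, {"tx": 0, "ty": -0.0015, "tz": 0.014, "ax": 0.002, "ay": 0, "az": 0, "claw": 0.6}, {"tx": 0, "ty": -0.0015, "tz": 0.024, "ax": 0.002, "ay": 0, "az": 0, "claw": 0.6}, {"tx": 0, "ty": -0.0015, "tz": 0.034, "ax": 0.002, "ay": 0, "az": 0, "claw": 0.6}, {"tx": 0, "ty": -0.0015, "tz": 0.044, "ax": 0.002, "ay": 0, "az": 0, "claw": 0.6}])

```text
clock: 11.5
ee_pos: [643.3, 34.8, 57.2]
eef_rot: [-0.001, 0.604, 0.797, 0.002]
contact_force: [-2.0, 5.7, 3.1]
grip_width: 62.0
grasp_force: 44.8
```

```bash
python3 -c "
from h import *
snap('wrist','w9.png')
go(644,32.6,40,15.5)"
```

```text
clock 11.55 tcp [642.7  34.7  55.4] F [ 1.9  5.6 -1. ] w 61.6
t [-0.0024  0.0007  0.0154] a [-0.0003 -0.0045  0.0032]
```

Emit:
carry_out(plan=[{"tx": 0.0018, "ty": 0, "tz": 0.002, "ax": 0, "ay": 0, "az": 0.003, "claw": 0.6}, {"tx": 0.0018, "ty": 0, "tz": 0.007, "ax": 0, "ay": 0, "az": 0.003, "claw": 0.6}, {"tx": 0.0018, "ty": 0, "tz": 0.011, "ax": 0, "ay": 0, "az": 0.003, "claw": 0.6}, {"tx": 0.0018, "ty": 0, "tz": 0.013, "ax": 0, "ay": 0, "az": 0.003, "claw": 0.6}, {"tx": 0.0018, "ty": 0, "tz": 0.015, "ax": 0, "ay": 0, "az": 0.003, "claw": 0.6}])

```text
clock: 12.05
ee_pos: [643.0, 34.7, 42.7]
eef_rot: [-0.0, 0.605, 0.796, 0.0]
contact_force: [-2.4, 5.3, 2.1]
grip_width: 62.1
grasp_force: 44.7
```

```bash
python3 -c "
from h import *
snap('wrist','w10.png')
go(644,32.6,40,15.5)"
```

```text
clock 12.1 tcp [642.9  34.7  42.5] F [-1.   4.2  0.6] w 61.5
t [-0.0023  0.0005  0.0025] a [-0.0001 -0.0006 -0.0003]
```

Emit:
carry_out(plan=[{"tx": 0.001, "ty": 0, "tz": 0.001, "ax": 0, "ay": 0, "az": 0, "claw": 0.6}, {"tx": 0.001, "ty": 0, "tz": 0.002, "ax": 0, "ay": 0, "az": 0, "claw": 0.6}, {"tx": 0.001, "ty": 0, "tz": 0.003, "ax": 0, "ay": 0, "az": 0, "claw": 0.6}, {"tx": 0.001, "ty": 0, "tz": 0.004, "ax": 0, "ay": 0, "az": 0, "claw": 0.6}, {"tx": 0.001, "ty": 0, "tz": 0.004, "ax": 0, "ay": 0, "az": 0, "claw": 0.6}])

```text
clock: 12.6
ee_pos: [643.0, 34.9, 41.8]
eef_rot: [0.001, 0.606, 0.796, -0.0]
contact_force: [-7.7, 2.3, 15.6]
grip_width: 61.8
grasp_force: 46.7
```

Emit:
carry_out(plan=[{"tx": 0, "ty": 0, "tz": -0.002, "ax": 0, "ay": 0, "az": 0, "claw": 1}, {"tx": 0, "ty": 0, "tz": -0.002, "ax": 0, "ay": 0, "az": 0, "claw": 1}, {"tx": 0, "ty": 0, "tz": -0.002, "ax": 0, "ay": 0, "az": 0, "claw": 1}, {"tx": 0, "ty": 0, "tz": -0.03, "ax": 0, "ay": 0, "az": 0, "claw": 1}, {"tx": 0, "ty": 0, "tz": -0.07, "ax": 0, "ay": 0, "az": 0, "claw": 1}])

```text
clock: 13.1
ee_pos: [640.1, 34.7, 105.8]
eef_rot: [-0.002, 0.606, 0.796, -0.003]
contact_force: [0.1, 0.7, 0.4]
grip_width: 85.4
grasp_force: 0.0
```

Emit:
carry_out(plan=[{"tx": 0, "ty": 0, "tz": -0.04, "ax": 0, "ay": 0, "az": 0, "claw": 1}, {"tx": 0, "ty": 0, "tz": -0.05, "ax": 0, "ay": 0, "az": 0, "claw": 1}, {"tx": 0, "ty": 0, "tz": -0.05, "ax": 0, "ay": 0, "az": 0, "claw": 1}, {"tx": 0, "ty": 0, "tz": -0.05, "ax": 0, "ay": 0, "az": 0, "claw": 1}, {"tx": 0, "ty": 0, "tz": -0.05, "ax": 0, "ay": 0, "az": 0, "claw": 1}])

```text
clock: 13.6
ee_pos: [641.2, 35.1, 156.2]
eef_rot: [-0.001, 0.606, 0.796, -0.002]
contact_force: [0.3, 0.1, -0.6]
grip_width: 85.2
grasp_force: 0.0
```

```bash
python3 -c "
from h import *
d=snap('wrist','w11.png')
cv2.imwrite('pics/w11c.png',cv2.resize(np.clip(d['frame'][0:300,:,::-1].astype(int)*1.6,0,255).astype(np.uint8),None,fx=1.25,fy=1.25))
go(452.5,86,150,-4.8)"
```

```text
clock 13.65 tcp [641.2  35.2 156.2] F [ 0.1 -0.4 -0.2] w 85.0
t [ 0.0993 -0.1683  0.0069] a [-0.0041  0.0004  0.3537]
```

View pics/w11c.png

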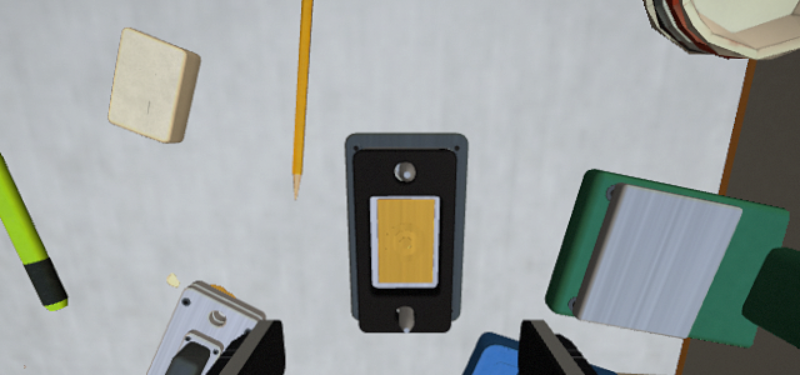

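The collar is seated over both pins with the brass pad centred in its window (crop ~(405,242)). The soap is at crop (153,85). Going to the soap.

Emit:
carry_out(plan=[{"tx": 0.099, "ty": -0.168, "tz": 0.005, "ax": -0.003, "ay": 0, "az": 0.354, "claw": 1}, {"tx": 0.099, "ty": -0.168, "tz": 0.005, "ax": -0.003, "ay": 0, "az": 0.354, "claw": 1}, {"tx": 0.099, "ty": -0.168, "tz": 0.005, "ax": -0.003, "ay": 0, "az": 0.354, "claw": 1}, {"tx": 0.099, "ty": -0.168, "tz": 0.005, "ax": -0.003, "ay": 0, "az": 0.354, "claw": 1}, {"tx": 0.099, "ty": -0.168, "tz": 0.005, "ax": -0.003, "ay": 0, "az": 0.354, "claw": 1}])

```text
clock: 14.15
ee_pos: [444.9, 86.6, 150.0]
eef_rot: [-0.003, 0.735, 0.678, -0.004]
contact_force: [0.4, -0.2, 0.6]
grip_width: 85.6
grasp_force: 0.0
```

Run:
```python
from h import *
d=load('w11.png');f=d['frame'].astype(int)
m=((f.max(2)<55)*255).astype(np.uint8);m[270:]=0;m[:,:270]=0;m[:,380:]=0
cs,h=cv2.findContours(m,cv2.RETR_CCOMP,1)
for c,hh in zip(cs,h[0]):
    if cv2.contourArea(c)>1500:
        r=cv2.minAreaRect(ray(d,c.reshape(-1,2),50)[:,:2].astype(np.float32));print('win/outer',hh[3],np.round(r[0],1),np.round(r[1],1),round(r[2],1),cv2.boundingRect(c))
snap('wrist');d=snap('wrist','w12.png');f=d['frame'].astype(int)
go(452.5,86,50,-4.8)
c,r=rect(d,(f[...,0]-f[...,2]>14)&(f[...,0]>90),26,(240,100,400,300));print(r,cv2.boundingRect(c))
cv2.imwrite('pics/w12m.png',d['frame'][100:300,220:420,::-1])
```

```text
win/outer -1 [643.  42.] [ 73.9 131.7] 15.4 (276, 107, 98, 159)
win/outer 0 [642.9  39.4] [45.8 63.1] 15.5 (295, 156, 58, 76)
clock 14.25 tcp [452.8  86.  152.5] F [ 1.2 -0.6 -0.2] w 85.3
t [ 0.     -0.0005  0.1025] a [0.0015 0.0006 0.0007]
((455.60784912109375, 90.01150512695312), (60.918670654296875, 40.06736373901367), 84.55620574951172) (304, 153, 48, 69)
```

View pics/w12m.png

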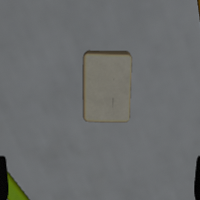

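Soap upright in the view at crop (107,87), aligned with the fingers. Descending.

Emit:
carry_out(plan=[{"tx": 0.001, "ty": 0, "tz": 0.04, "ax": 0, "ay": 0, "az": 0, "claw": 0.9}, {"tx": 0.001, "ty": 0, "tz": 0.08, "ax": 0, "ay": 0, "az": 0, "claw": 0.8}, {"tx": 0.001, "ty": 0, "tz": 0.11, "ax": 0, "ay": 0, "az": 0, "claw": 0.8}, {"tx": 0.001, "ty": 0, "tz": 0.13, "ax": 0, "ay": 0, "az": 0, "claw": 0.8}, {"tx": 0.001, "ty": 0, "tz": 0.13, "ax": 0, "ay": 0, "az": 0, "claw": 0.8}], grip_force=30)

```text
clock: 14.75
ee_pos: [453.8, 86.2, 20.7]
eef_rot: [-0.0, 0.736, 0.677, -0.001]
contact_force: [-0.2, 0.7, 0.8]
grip_width: 68.1
grasp_force: 0.0
```

```bash
python3 -c "
from h import *
snap('wrist');snap('wrist')
go(453,87,15,-5)"
```

```text
clock 14.85 tcp [456.4  86.5  23.6] F [ 0.8 -0.   0.1] w 68.4
t [ 0.0002 -0.0035  0.0086] a [0.0034 0.0003 0.0027]
```

Emit:
carry_out(plan=[{"tx": 0, "ty": -0.002, "tz": 0.008, "ax": 0.001, "ay": 0, "az": 0, "claw": 0.8}, {"tx": 0, "ty": -0.002, "tz": 0.008, "ax": 0.001, "ay": 0, "az": 0, "claw": 0.8}, {"tx": 0, "ty": -0.002, "tz": 0.008, "ax": 0.001, "ay": 0, "az": 0, "claw": 0.6}, {"tx": 0, "ty": -0.002, "tz": 0.008, "ax": 0.001, "ay": 0, "az": 0, "claw": 0.45}, {"tx": 0, "ty": -0.002, "tz": 0.008, "ax": 0.001, "ay": 0, "az": 0, "claw": 0.35}])

```text
clock: 15.35
ee_pos: [453.9, 87.0, 16.6]
eef_rot: [0.002, 0.736, 0.677, 0.001]
contact_force: [-0.8, -0.4, 4.1]
grip_width: 40.1
grasp_force: 30.3
```

Emit:
carry_out(plan=[{"tx": 0, "ty": 0, "tz": 0, "ax": 0, "ay": 0, "az": 0, "claw": 0.35}, {"tx": 0, "ty": 0, "tz": 0, "ax": 0, "ay": 0, "az": 0, "claw": 0.35}, {"tx": 0, "ty": 0, "tz": 0, "ax": 0, "ay": 0, "az": 0, "claw": 0.35}, {"tx": 0, "ty": 0, "tz": 0, "ax": 0, "ay": 0, "az": 0, "claw": 0.35}, {"tx": 0, "ty": 0, "tz": 0, "ax": 0, "ay": 0, "az": 0, "claw": 0.35}])

```text
clock: 15.85
ee_pos: [453.9, 87.0, 16.6]
eef_rot: [0.001, 0.736, 0.677, 0.001]
contact_force: [-1.4, -0.2, 5.9]
grip_width: 40.2
grasp_force: 30.5
```

Emit:
carry_out(plan=[{"tx": 0, "ty": 0, "tz": -0.01, "ax": 0, "ay": 0, "az": 0, "claw": 0.35}, {"tx": 0, "ty": 0, "tz": -0.04, "ax": 0, "ay": 0, "az": 0, "claw": 0.35}, {"tx": 0, "ty": 0, "tz": -0.07, "ax": 0, "ay": 0, "az": 0, "claw": 0.35}, {"tx": 0, "ty": 0, "tz": -0.1, "ax": 0, "ay": 0, "az": 0, "claw": 0.35}, {"tx": 0, "ty": 0, "tz": -0.12, "ax": 0, "ay": 0, "az": 0, "claw": 0.35}])

```text
clock: 16.35
ee_pos: [453.6, 87.1, 138.2]
eef_rot: [0.002, 0.736, 0.677, 0.002]
contact_force: [0.1, 0.8, -1.8]
grip_width: 40.0
grasp_force: 30.8
```

```bash
python3 -c "
from h import *
snap('wrist');snap('wrist','w13.png')
go(642.8,36.5,135,15.5)"
```

```text
clock 16.45 tcp [455.6  87.2 139.2] F [ 0.6 -0.4 -1.6] w 39.6
t [-0.0348  0.1908  0.006 ] a [ 0.0095  0.0009 -0.3544]
```

View pics/w13.png

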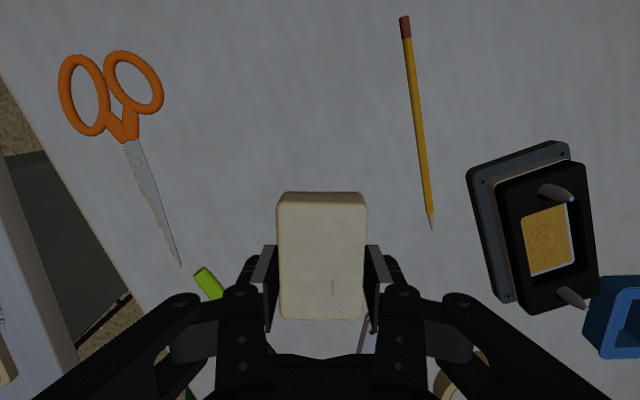

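Soap held squarely: top face spans cols 278–368, rows 193–320. The collar on the bolster lies flat at right.

Emit:
carry_out(plan=[{"tx": -0.035, "ty": 0.188, "tz": 0.006, "ax": 0.006, "ay": 0, "az": -0.354, "claw": 0.35}, {"tx": -0.035, "ty": 0.188, "tz": 0.006, "ax": 0.006, "ay": 0, "az": -0.354, "claw": 0.35}, {"tx": -0.035, "ty": 0.188, "tz": 0.006, "ax": 0.006, "ay": 0, "az": -0.354, "claw": 0.35}, {"tx": -0.035, "ty": 0.188, "tz": 0.006, "ax": 0.006, "ay": 0, "az": -0.354, "claw": 0.35}, {"tx": -0.035, "ty": 0.188, "tz": 0.006, "ax": 0.006, "ay": 0, "az": -0.354, "claw": 0.35}])

```text
clock: 16.95
ee_pos: [642.1, 34.5, 128.2]
eef_rot: [0.0, 0.606, 0.795, -0.001]
contact_force: [-0.6, 1.1, -0.1]
grip_width: 39.8
grasp_force: 30.8
```

Run:
```python
from h import *
d=load('w13.png');t=[455.6,87.2]
for p in((278,225),(368,225),(322,193),(322,320)): print(p,tool(d,p,148.6,t,-5))
snap('wrist')
go(642.8,36.5,110,15.5)
```

```text
(278, 225) [ 22.2 -18.6]
(368, 225) [22.2 22.3]
(322, 193) [37.3  1.3]
(322, 320) [-28.7   1.5]
clock 17.0 tcp [638.7  35.4 128. ] F [-1.1 -0.2 -1.1] w 39.8
t [-0.0001  0.0044  0.018 ] a [-0.0052 -0.0005 -0.002 ]
```

Emit:
carry_out(plan=[{"tx": -0.002, "ty": 0.003, "tz": 0.02, "ax": -0.003, "ay": 0, "az": -0.002, "claw": 0.35}, {"tx": -0.002, "ty": 0.003, "tz": 0.04, "ax": -0.003, "ay": 0, "az": -0.002, "claw": 0.35}, {"tx": -0.002, "ty": 0.003, "tz": 0.05, "ax": -0.003, "ay": 0, "az": -0.002, "claw": 0.35}, {"tx": -0.002, "ty": 0.003, "tz": 0.05, "ax": -0.003, "ay": 0, "az": -0.002, "claw": 0.35}, {"tx": -0.002, "ty": 0.003, "tz": 0.05, "ax": -0.003, "ay": 0, "az": -0.002, "claw": 0.35}])

```text
clock: 17.5
ee_pos: [639.8, 35.4, 80.2]
eef_rot: [-0.001, 0.605, 0.797, -0.0]
contact_force: [-0.3, 0.9, 0.1]
grip_width: 39.8
grasp_force: 30.8
```

Run:
```python
from h import *
snap('wrist');d=snap('wrist','w14.png')
cv2.imwrite('pics/w14c.png',cv2.resize(np.clip(d['frame'][110:390,220:420,::-1].astype(int)*2,0,255).astype(np.uint8),None,fx=2,fy=2))
go(643,34.2,70,15.5)
```

```text
clock 17.6 tcp [641.1  35.3  81.4] F [-0.3  0.4 -0.8] w 39.9
t [-0.0015  0.0015  0.0114] a [0.001  0.0005 0.0016]
```

View pics/w14c.png

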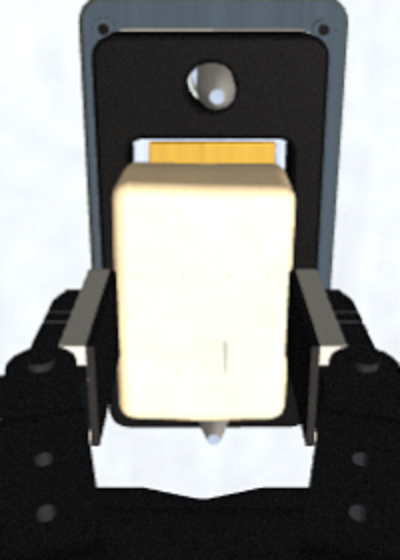

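Pin tips show at (328,158) and (326,328), and the soap covers cols 278–366. Its top front edge is at about row 203 and its rear edge at row 318.

Run:
```python
from h import *
d=load('w14.png');t=[641.1,35.3]
for p in((328,158.5),(326.5,328.5)): print('pin',tool(d,p,74,t,15.5))
for p in((278.5,225),(366.5,225),(322,201),(322,318)): print(p,tool(d,p,89.8,t,15.5))
# bottom front edge of soap at row ~193 (crop 165)
print(tool(d,(322,193),64.8+4,t,15.5))
for p in ((286.5,182),(363,182)): print('win',tool(d,p,50,t,15.5))
```

```text
pin [49.9  4. ]
pin [-45.7   3.9]
(278.5, 225) [ 22.5 -18.4]
(366.5, 225) [22.5 21.2]
(322, 201) [33.8  1.2]
(322, 318) [-26.8   1.3]
[31.5  1.2]
win [ 32.7 -18.5]
win [32.7 24.2]
```

Emit:
carry_out(plan=[{"tx": -0.0022, "ty": 0.0018, "tz": 0.002, "ax": 0, "ay": 0, "az": 0.001, "claw": 0.35}, {"tx": -0.0022, "ty": 0.0018, "tz": 0.007, "ax": 0, "ay": 0, "az": 0.001, "claw": 0.35}, {"tx": -0.0022, "ty": 0.0018, "tz": 0.012, "ax": 0, "ay": 0, "az": 0.001, "claw": 0.35}, {"tx": -0.0022, "ty": 0.0018, "tz": 0.017, "ax": 0, "ay": 0, "az": 0.001, "claw": 0.35}, {"tx": -0.0022, "ty": 0.0018, "tz": 0.021, "ax": 0, "ay": 0, "az": 0.001, "claw": 0.35}])

```text
clock: 18.1
ee_pos: [642.4, 33.5, 58.3]
eef_rot: [-0.001, 0.605, 0.796, -0.001]
contact_force: [0.4, -0.3, -1.4]
grip_width: 39.9
grasp_force: 30.9
```

Run:
```python
from h import *
snap('wrist');d=snap('wrist','w15.png')
cv2.imwrite('pics/w15c.png',cv2.resize(np.clip(d['frame'][110:390,220:420,::-1].astype(int)*2,0,255).astype(np.uint8),None,fx=2,fy=2))
go(643,34.2,53.6,15.5)
```

```text
clock 18.2 tcp [642.   33.6  58. ] F [-0.2  0.  -1.3] w 40.1
t [0.0003 0.0012 0.0044] a [-0.0026 -0.0007  0.0005]
```

Emit:
carry_out(plan=[{"tx": 0, "ty": 0, "tz": 0.002, "ax": 0, "ay": 0, "az": 0, "claw": 0.35}, {"tx": 0, "ty": 0, "tz": 0.003, "ax": 0, "ay": 0, "az": 0, "claw": 0.35}, {"tx": 0, "ty": 0, "tz": 0.004, "ax": 0, "ay": 0, "az": 0, "claw": 0.35}, {"tx": 0, "ty": 0, "tz": 0.0045, "ax": 0, "ay": 0, "az": 0, "claw": 0.35}, {"tx": 0, "ty": 0, "tz": 0.0045, "ax": 0, "ay": 0, "az": 0, "claw": 0.35}])

```text
clock: 18.7
ee_pos: [642.9, 33.5, 54.7]
eef_rot: [-0.0, 0.605, 0.796, -0.0]
contact_force: [-0.2, 0.2, 0.2]
grip_width: 39.8
grasp_force: 30.9
```

Emit:
carry_out(plan=[{"tx": 0, "ty": 0, "tz": 0.001, "ax": 0, "ay": 0, "az": 0, "claw": 0.35}, {"tx": 0, "ty": 0, "tz": 0.001, "ax": 0, "ay": 0, "az": 0, "claw": 0.35}, {"tx": 0, "ty": 0, "tz": 0.001, "ax": 0, "ay": 0, "az": 0, "claw": 0.35}, {"tx": 0, "ty": 0, "tz": 0.001, "ax": 0, "ay": 0, "az": 0, "claw": 0.35}, {"tx": 0, "ty": 0, "tz": 0.001, "ax": 0, "ay": 0, "az": 0, "claw": 0.35}])

```text
clock: 19.2
ee_pos: [643.0, 33.5, 53.8]
eef_rot: [-0.0, 0.605, 0.796, -0.0]
contact_force: [0.6, -0.7, -0.7]
grip_width: 40.4
grasp_force: 30.9
```

Emit:
carry_out(plan=[{"tx": 0, "ty": 0, "tz": 0, "ax": 0, "ay": 0, "az": 0, "claw": 0.6}, {"tx": 0, "ty": 0, "tz": 0, "ax": 0, "ay": 0, "az": 0, "claw": 0.65}, {"tx": 0, "ty": 0, "tz": 0, "ax": 0, "ay": 0, "az": 0, "claw": 0.65}, {"tx": 0, "ty": 0, "tz": -0.03, "ax": 0, "ay": 0, "az": 0, "claw": 0.65}, {"tx": 0, "ty": 0, "tz": -0.07, "ax": 0, "ay": 0, "az": 0, "claw": 0.65}])

```text
clock: 19.7
ee_pos: [640.3, 33.6, 121.5]
eef_rot: [-0.003, 0.605, 0.796, -0.002]
contact_force: [-0.3, -0.5, 0.0]
grip_width: 55.5
grasp_force: 0.0
```

Emit:
carry_out(plan=[{"tx": 0, "ty": 0, "tz": -0.03, "ax": 0, "ay": 0, "az": 0, "claw": 0.8}, {"tx": 0, "ty": 0, "tz": -0.04, "ax": 0, "ay": 0, "az": 0, "claw": 0.8}, {"tx": 0, "ty": 0, "tz": -0.04, "ax": 0, "ay": 0, "az": 0, "claw": 0.8}, {"tx": 0, "ty": 0, "tz": -0.04, "ax": 0, "ay": 0, "az": 0, "claw": 0.8}, {"tx": 0, "ty": 0, "tz": -0.04, "ax": 0, "ay": 0, "az": 0, "claw": 0.8}])

```text
clock: 20.2
ee_pos: [641.3, 33.6, 161.2]
eef_rot: [-0.002, 0.605, 0.796, -0.001]
contact_force: [-0.1, -0.4, -0.7]
grip_width: 68.5
grasp_force: 0.0
```

```bash
python3 -c "
from h import *
d=snap('wrist','w16.png')
cv2.imwrite('pics/w16c.png',cv2.resize(np.clip(d['frame'][0:300,:,::-1].astype(int)*1.6,0,255).astype(np.uint8),None,fx=1.25,fy=1.25))
go(506.5,-114,170,-14.3)"
```

```text
clock 20.25 tcp [641.3  33.6 161.3] F [-0.4  0.2 -1.2] w 68.3
t [-0.1061 -0.1695 -0.0081] a [-4.800e-03 -1.000e-04  5.205e-01]
```

View pics/w16c.png

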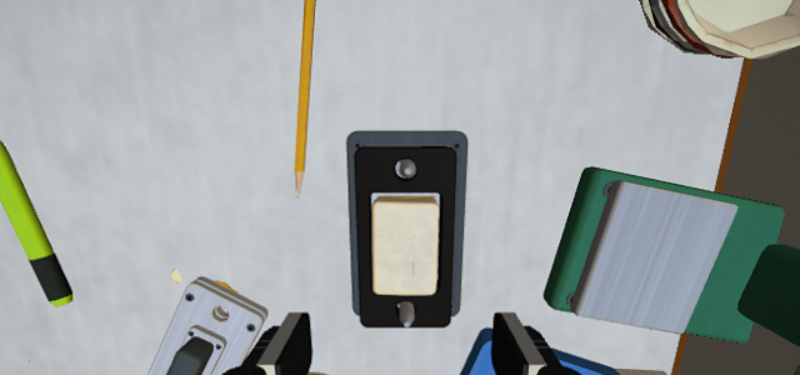

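Soap lies in the window (crop 372–438, 195–296). The top die is at lower left, with something orange by its corner.

Emit:
carry_out(plan=[{"tx": -0.106, "ty": -0.17, "tz": -0.01, "ax": -0.003, "ay": 0, "az": 0.52, "claw": 0.8}, {"tx": -0.106, "ty": -0.17, "tz": -0.01, "ax": -0.003, "ay": 0, "az": 0.52, "claw": 0.8}, {"tx": -0.106, "ty": -0.17, "tz": -0.01, "ax": -0.003, "ay": 0, "az": 0.52, "claw": 0.8}, {"tx": -0.106, "ty": -0.17, "tz": -0.01, "ax": -0.003, "ay": 0, "az": 0.52, "claw": 0.8}, {"tx": -0.106, "ty": -0.17, "tz": -0.01, "ax": -0.003, "ay": 0, "az": 0.52, "claw": 0.8}])

```text
clock: 20.75
ee_pos: [502.7, -116.7, 172.3]
eef_rot: [-0.001, 0.791, 0.611, -0.001]
contact_force: [0.1, 0.8, 0.5]
grip_width: 68.3
grasp_force: 0.0
```

```bash
python3 -c "
from h import *
snap('wrist');d=snap('wrist','w17.png')
cv2.imwrite('pics/w17c.png',cv2.resize(np.clip(d['frame'][60:340,180:460,::-1].astype(int)*1.6,0,255).astype(np.uint8),None,fx=2.1,fy=2.1))
go(506.5,-114,170,-14.3)"
```

```text
clock 20.85 tcp [ 506.3 -114.7  172.8] F [ 0.9  0.1 -1.1] w 68.8
t [0.0007 0.     0.0028] a [ 0.0007 -0.001  -0.0015]
```

View pics/w17c.png

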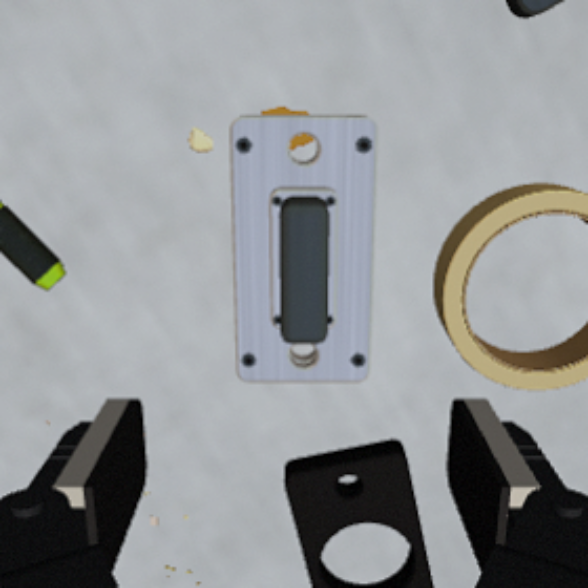

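Die seen square-on: holes at crop (304,148) and (303,353), grip bar between cols 281 and 328; the orange is only a flat mark.

```bash
python3 -c "
from h import *
d=load('w17.png');t=[506.3,-114.7]
for p,z in (((304,148),18),((303,353),18),((281,270),54),((328,270),54),((304,200),54),((304,343),54)): print(p,z,tool(d,np.array(p)/2.1+[180,60],z,t,-14.3))
"
```

```text
(304, 148) 18 [50.2  2.9]
(303, 353) 18 [-45.3   2.3]
(281, 270) 54 [ 5.  -6.8]
(328, 270) 54 [ 4.9 12.1]
(304, 200) 54 [33.2  2.5]
(304, 343) 54 [-26.4   2.4]
```

Emit:
carry_out(plan=[{"tx": 0.0003, "ty": 0.0005, "tz": 0.03, "ax": 0, "ay": 0, "az": -0.004, "claw": 0.7}, {"tx": 0.0003, "ty": 0.0005, "tz": 0.06, "ax": 0, "ay": 0, "az": -0.004, "claw": 0.6}, {"tx": 0.0003, "ty": 0.0005, "tz": 0.09, "ax": 0, "ay": 0, "az": -0.004, "claw": 0.6}, {"tx": 0.0003, "ty": 0.0005, "tz": 0.12, "ax": 0, "ay": 0, "az": -0.004, "claw": 0.6}, {"tx": 0.0003, "ty": 0.0005, "tz": 0.13, "ax": 0, "ay": 0, "az": -0.004, "claw": 0.6}], grip_force=60)

```text
clock: 21.35
ee_pos: [506.2, -111.8, 40.1]
eef_rot: [-0.002, 0.788, 0.616, -0.001]
contact_force: [0.2, 0.5, 0.5]
grip_width: 51.0
grasp_force: 0.0
```

```bash
python3 -c "
from h import *
snap('wrist');snap('wrist')
go(506.8,-114.3,25,-14.1)"
```

```text
clock 21.45 tcp [ 507.2 -112.5   41.8] F [-0.5 -0.2 -0.1] w 51.4
t [-0.0019  0.0001  0.0168] a [-0.0023 -0.0011  0.0028]
```

Emit:
carry_out(plan=[{"tx": -0.0015, "ty": 0, "tz": 0.01, "ax": -0.001, "ay": 0, "az": 0.002, "claw": 0.6}, {"tx": -0.0015, "ty": 0, "tz": 0.0165, "ax": -0.001, "ay": 0, "az": 0.002, "claw": 0.5}, {"tx": -0.0015, "ty": 0, "tz": 0.0165, "ax": -0.001, "ay": 0, "az": 0.002, "claw": 0.4}, {"tx": -0.0015, "ty": 0, "tz": 0.0165, "ax": -0.001, "ay": 0, "az": 0.002, "claw": 0.3}, {"tx": -0.0015, "ty": 0, "tz": 0.0165, "ax": -0.001, "ay": 0, "az": 0.002, "claw": 0.1}])

```text
clock: 21.95
ee_pos: [508.7, -115.7, 28.2]
eef_rot: [0.002, 0.789, 0.615, 0.002]
contact_force: [0.4, 0.9, -3.1]
grip_width: 18.7
grasp_force: 60.3
```

Emit:
carry_out(plan=[{"tx": 0, "ty": 0, "tz": 0, "ax": 0, "ay": 0, "az": 0, "claw": 0.1}, {"tx": 0, "ty": 0, "tz": 0, "ax": 0, "ay": 0, "az": 0, "claw": 0.1}, {"tx": 0, "ty": 0, "tz": 0, "ax": 0, "ay": 0, "az": 0, "claw": 0.1}, {"tx": 0, "ty": 0, "tz": 0, "ax": 0, "ay": 0, "az": 0, "claw": 0.1}, {"tx": 0, "ty": 0, "tz": 0, "ax": 0, "ay": 0, "az": 0, "claw": 0.1}])

```text
clock: 22.45
ee_pos: [508.7, -115.7, 28.1]
eef_rot: [0.002, 0.789, 0.615, 0.001]
contact_force: [-0.2, -0.4, 6.0]
grip_width: 19.1
grasp_force: 61.5
```

Emit:
carry_out(plan=[{"tx": 0, "ty": 0, "tz": -0.01, "ax": 0, "ay": 0, "az": 0, "claw": 0.1}, {"tx": 0, "ty": 0, "tz": -0.04, "ax": 0, "ay": 0, "az": 0, "claw": 0.1}, {"tx": 0, "ty": 0, "tz": -0.08, "ax": 0, "ay": 0, "az": 0, "claw": 0.1}, {"tx": 0, "ty": 0, "tz": -0.11, "ax": 0, "ay": 0, "az": 0, "claw": 0.1}, {"tx": 0, "ty": 0, "tz": -0.12, "ax": 0, "ay": 0, "az": 0, "claw": 0.1}])

```text
clock: 22.95
ee_pos: [509.5, -115.9, 150.5]
eef_rot: [0.003, 0.789, 0.615, 0.003]
contact_force: [0.3, -0.4, -3.8]
grip_width: 19.3
grasp_force: 60.5
```

```bash
python3 -c "
from h import *
snap('wrist');d=snap('wrist','w18.png')
go(643,35.5,145,15.5)"
```

```text
clock 23.05 tcp [ 508.5 -115.6  148.4] F [-1.  -0.7 -3.6] w 18.8
t [0.1794 0.0935 0.004 ] a [ 0.006   0.0014 -0.5175]
```

View pics/w18.png

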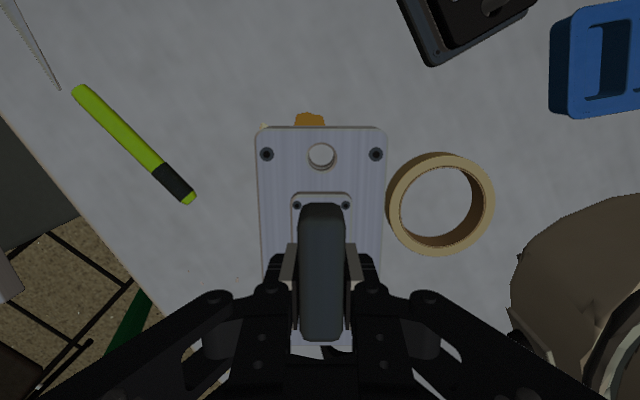

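Die held level, with its front hole at (321,156) and corner screws at (266,154) and (377,154). I'm past the 14-picture allowance, so from here I measure numerically only.

Emit:
carry_out(plan=[{"tx": 0.179, "ty": 0.093, "tz": 0.003, "ax": 0.004, "ay": 0, "az": -0.517, "claw": 0.1}, {"tx": 0.179, "ty": 0.093, "tz": 0.003, "ax": 0.004, "ay": 0, "az": -0.517, "claw": 0.1}, {"tx": 0.179, "ty": 0.093, "tz": 0.003, "ax": 0.004, "ay": 0, "az": -0.517, "claw": 0.1}, {"tx": 0.179, "ty": 0.093, "tz": 0.003, "ax": 0.004, "ay": 0, "az": -0.517, "claw": 0.1}, {"tx": 0.179, "ty": 0.093, "tz": 0.003, "ax": 0.004, "ay": 0, "az": -0.517, "claw": 0.1}])

```text
clock: 23.55
ee_pos: [643.9, 40.1, 141.2]
eef_rot: [-0.001, 0.603, 0.798, 0.0]
contact_force: [-1.6, -0.6, -4.2]
grip_width: 19.3
grasp_force: 60.8
```

Run:
```python
from h import *
d=load('w18.png');t=[508.5,-115.6]
for n,p,z in(('hole',(321,156),138.4),('b1',(266,154),138.4),('b2',(377,154),138.4)): print(n,tool(d,p,z,t,-14.1))
snap('wrist');snap('wrist')
go(643,35.5,145,15.5)
```

```text
hole [50.5  1.9]
b1 [ 51.5 -24.8]
b2 [51.4 29.2]
clock 23.65 tcp [640.1  36.7 141.1] F [-0.9 -0.9 -3.1] w 18.9
t [-0.0019  0.0024 -0.0039] a [-0.0062 -0.0012  0.0014]
```

Emit:
carry_out(plan=[{"tx": -0.0027, "ty": 0.0025, "tz": 0.01, "ax": -0.005, "ay": -0.001, "az": 0.001, "claw": 0.1}, {"tx": -0.0027, "ty": 0.0025, "tz": 0.02, "ax": -0.005, "ay": -0.001, "az": 0.001, "claw": 0.1}, {"tx": -0.0027, "ty": 0.0025, "tz": 0.03, "ax": -0.005, "ay": -0.001, "az": 0.001, "claw": 0.1}, {"tx": -0.0027, "ty": 0.0025, "tz": 0.03, "ax": -0.005, "ay": -0.001, "az": 0.001, "claw": 0.1}, {"tx": -0.0027, "ty": 0.0025, "tz": 0.03, "ax": -0.005, "ay": -0.001, "az": 0.001, "claw": 0.1}])

```text
clock: 24.15
ee_pos: [643.8, 33.0, 114.0]
eef_rot: [0.001, 0.606, 0.795, 0.001]
contact_force: [0.3, 0.1, -3.3]
grip_width: 18.9
grasp_force: 60.7
```

Run:
```python
from h import *
snap('wrist');d=snap('wrist','w19.png')
go(643.3,34.7,108,15.5)
t=get_state()['ee_pos']
print('tcp',t)
# front hole: expected pixel and brightness profile inside
g=cv2.cvtColor(d['frame'],cv2.COLOR_RGB2GRAY)
print(g[136:176:2,304:342:2])
```

```text
clock 24.25 tcp [645.   33.2 115.2] F [-0.1  0.7 -3.1] w 19.0
t [ 0.0019 -0.0013  0.0072] a [ 0.0052  0.0015 -0.002 ]
tcp [645.01789962  33.20982258 115.18521434]
[[111 111 109 109 112 110 112 114 114 111 113 111 113 116 116 115 114 115
  113]
 [112 111 109 109 112 110 112 114 114 111 113 112 114 116 115 116 114 115
  114]
 [112 111 110 109 111 110 112 115 115 111 114 113 113 116 116 115 114 115
  114]
 [112 112 110 109 112 110 109 107 104 102 105 108 115 117 116 114 114 116
  114]
 [112 112 109 109 110 103  94  89 101  97  85  88  91 112 117 115 114 115
  113]
 [112 111 111 108  95  78  33  36  60  64  62  41  57  81 104 115 114 114
  114]
 [113 112 109 100  25   3  11  28  35  40  29   6  11  29  80 107 114 115
  114]
 [112 112 111  43  10   8   5   7   8   7   9  14  16  14  59  87 113 115
  114]
 [113 111  94  11  15  16  12  10  12  13  16  15  17  16  12  74 107 115
  113]
 [112 112  90  12  15  15  15  16  16  16  14  17  15  14  12  75  89 116
  113]
 [113 112  91  19  13  16  16  15  16  14  14  15  15  16  21  62  85 116
  113]
 [113 112  84  39  16  18  15  16  16  16  17  15  15  15  31  65  83 117
  114]
 [113 112  90  73  18  13  13  15  14  14  15  14  12  22  54  70  89 116
  113]
 [113 112  98  78  57  43  60  57  56  57  56  60  41  44  58  80  93 115
  113]
 [113 111 112  77  81  59  84 101  97  97  95  77  47  69  59  87 109 115
  113]
 [113 113 109 104  74  89  68  54  48  49  48  61  79  58  87  93 114 114
  112]
 [113 112 110 108  99  64  70  84  85  81  84  61  53  92  96 112 114 114
  113]
 [113 113 111 110 110 112  96  77  65  63  77  87  98  99 115 113 114 114
  113]
 [113 112 111 110 112 110 110 112 112 107 106 103 108 117 116 113 114 113
  112]
 [112 112 111 110 112 110 112 114 113 110 114 112 113 116 116 114 113 114
  112]]
```

Run:
```python
from h import *
d=load('w19.png');t=[645,33.2]
print('pin',tool(d,(321.5,147),74,t,15.5),'hole',tool(d,(321.5,156),105.2,t,15.5))
```

```text
pin [50.7  1.4] hole [50.5  1.2]
```

The front pin and hole agree within 0.3 mm, so down.

Emit:
carry_out(plan=[{"tx": 0, "ty": 0, "tz": 0.006, "ax": 0.002, "ay": 0, "az": 0, "claw": 0.1}, {"tx": 0, "ty": 0, "tz": 0.012, "ax": 0.002, "ay": 0, "az": 0, "claw": 0.1}, {"tx": 0, "ty": 0, "tz": 0.018, "ax": 0.002, "ay": 0, "az": 0, "claw": 0.1}, {"tx": 0, "ty": 0, "tz": 0.022, "ax": 0.002, "ay": 0, "az": 0, "claw": 0.1}, {"tx": 0, "ty": 0, "tz": 0.024, "ax": 0.002, "ay": 0, "az": 0, "claw": 0.1}])

```text
clock: 24.75
ee_pos: [644.4, 34.8, 90.1]
eef_rot: [-0.0, 0.606, 0.796, 0.001]
contact_force: [-0.8, 4.3, -1.4]
grip_width: 19.2
grasp_force: 61.0
```

Run:
```python
from h import *
snap('wrist');d=snap('wrist','w20.png')
go(643.3,34.7,81,15.5)
```

```text
clock 24.85 tcp [644.3  34.8  90. ] F [-0.1  4.6 -4.2] w 19.2
t [ 0.0002 -0.001   0.009 ] a [ 0.0018 -0.0016 -0.0008]
```

Emit:
carry_out(plan=[{"tx": 0.0015, "ty": 0, "tz": 0.002, "ax": 0, "ay": 0, "az": 0, "claw": 0.1}, {"tx": 0.0015, "ty": 0, "tz": 0.004, "ax": 0, "ay": 0, "az": 0, "claw": 0.1}, {"tx": 0.0015, "ty": 0, "tz": 0.006, "ax": 0, "ay": 0, "az": 0, "claw": 0.1}, {"tx": 0.0015, "ty": 0, "tz": 0.0075, "ax": 0, "ay": 0, "az": 0, "claw": 0.1}, {"tx": 0.0015, "ty": 0, "tz": 0.0085, "ax": 0, "ay": 0, "az": 0, "claw": 0.1}])

```text
clock: 25.35
ee_pos: [644.5, 35.1, 82.2]
eef_rot: [0.001, 0.606, 0.796, 0.001]
contact_force: [-1.4, 4.7, -1.0]
grip_width: 19.2
grasp_force: 61.0
```

Run:
```python
from h import *
snap('wrist')
go(643.3,34.7,81,15.5)
```

```text
clock 25.4 tcp [644.5  35.1  82. ] F [-1.2  3.7 -1.8] w 18.8
t [-0.0001 -0.0013  0.001 ] a [ 0.0024  0.0008 -0.0014]
```

Emit:
carry_out(plan=[{"tx": 0.0005, "ty": -0.0005, "tz": 0.001, "ax": 0, "ay": 0, "az": 0, "claw": 0.1}, {"tx": 0.0005, "ty": -0.0005, "tz": 0.0015, "ax": 0, "ay": 0, "az": 0, "claw": 0.1}, {"tx": 0.0005, "ty": -0.0005, "tz": 0.002, "ax": 0, "ay": 0, "az": 0, "claw": 0.1}, {"tx": 0.0005, "ty": -0.0005, "tz": 0.0025, "ax": 0, "ay": 0, "az": 0, "claw": 0.1}, {"tx": 0.0005, "ty": -0.0005, "tz": 0.0025, "ax": 0, "ay": 0, "az": 0, "claw": 0.1}])

```text
clock: 25.9
ee_pos: [644.1, 35.1, 80.5]
eef_rot: [0.002, 0.606, 0.796, 0.001]
contact_force: [-3.0, 2.8, 5.1]
grip_width: 19.1
grasp_force: 61.9
```

Emit:
carry_out(plan=[{"tx": 0, "ty": 0, "tz": 0, "ax": 0, "ay": 0, "az": 0, "claw": 0.3}, {"tx": 0, "ty": 0, "tz": 0, "ax": 0, "ay": 0, "az": 0, "claw": 0.5}, {"tx": 0, "ty": 0, "tz": 0, "ax": 0, "ay": 0, "az": 0, "claw": 0.5}, {"tx": 0, "ty": 0, "tz": -0.02, "ax": 0, "ay": 0, "az": 0, "claw": 0.5}, {"tx": 0, "ty": 0, "tz": -0.05, "ax": 0, "ay": 0, "az": 0, "claw": 0.5}])

```text
clock: 26.4
ee_pos: [641.6, 35.0, 127.5]
eef_rot: [-0.001, 0.606, 0.795, -0.001]
contact_force: [0.8, 0.1, 0.3]
grip_width: 43.1
grasp_force: 0.0
```

Emit:
carry_out(plan=[{"tx": 0, "ty": 0, "tz": -0.03, "ax": 0, "ay": 0, "az": 0, "claw": 0.5}, {"tx": 0, "ty": 0, "tz": -0.06, "ax": 0, "ay": 0, "az": 0, "claw": 0.5}, {"tx": 0, "ty": 0, "tz": -0.06, "ax": 0, "ay": 0, "az": 0, "claw": 0.5}, {"tx": 0, "ty": 0, "tz": -0.06, "ax": 0, "ay": 0, "az": 0, "claw": 0.5}, {"tx": 0, "ty": 0, "tz": -0.06, "ax": 0, "ay": 0, "az": 0, "claw": 0.5}])

```text
clock: 26.9
ee_pos: [642.6, 35.2, 188.2]
eef_rot: [0.0, 0.606, 0.795, -0.0]
contact_force: [-0.3, 0.2, -0.3]
grip_width: 42.5
grasp_force: 0.0
```

Run:
```python
from h import *
snap('wrist');d=snap('wrist','w21.png');t=get_state()['ee_pos'];print(t)
f=d['frame'].astype(int)
# aluminium of the die top: bright, near neutral/bluish; measure its outline at the expected height z=71
m=((f.min(2)>75)&(abs(f[...,0]-f[...,2])<40)).astype(np.uint8)*255
c0=proj(d,[643,36,71])[0];print('expect',c0)
x0,y0=int(c0[0])-80,int(c0[1])-110
g=cv2.cvtColor(d['frame'],cv2.COLOR_RGB2GRAY)
for y in (int(c0[1])-60,int(c0[1])-45): print(y,g[y,int(c0[0])-80:int(c0[0])+80:3])
x=int(c0[0])-32; print(x,g[max(0,y0):min(400,y0+220):3,x])
```

```text
[642.33827721  35.3245734  187.69685183]
expect [320.62808385 194.77443891]
134 [ 99  89  74 116 117 117 117 116 114 113 112 114 114  65  40 104  32  13
  46 110 105 108 110 108 107  89  35  86  96  66  15 106 107 112 108 105
 112  84  25  13  92  72  52 113 116 114 113 114 115 115 117 116 112 111]
149 [114 103 114 115 114 113 115 114 115 115 115 114 114  96  41  98 105 107
 110 109 106 109 111 109 106 106 105 108 107 108 110 109 109 112 107 106
 112 109 108 109 104  55  98 113 116 115 115 114 115 114 115 113 114 113]
288 [116 116 115 116 116 117 116  82  41  42  54  25 101 106 106 100  39  36
 102 105 105 105 105 105 105 105 106 106 106 107 107 107 109 108 109 110
 110 111 112 112 112 112 112 113 113 109 110 110 107 107 109 104 105  99
 100 101  93  95 111 113 112 114 113 113 115 115 115 115 116 116 116 117
 117 112]
```

Run:
```python
from h import *
d=load('w21.png');g=cv2.cvtColor(d['frame'],cv2.COLOR_RGB2GRAY)
def dk(img,x0,x1,y0,y1):
    s=img[y0:y1,x0:x1].astype(float);w=np.clip(80-s,0,None);yy,xx=np.mgrid[y0:y1,x0:x1];return np.array([(w*xx).sum(),(w*yy).sum()])/w.sum()
P=[dk(g,286,297,127,141),dk(g,350,362,127,141)]
Q=[dk(g,284,298,240,275),dk(g,348,362,240,275)];print(P,Q)
for z in(67,71,75,79):
    a=ray(d,P,z)[:,:2];b=ray(d,Q,z)[:,:2];print(z,np.hypot(*(a[0]-a[1])),np.hypot(*(b[0]-b[1])),np.hypot(*(a.mean(0)-b.mean(0))))
# reference: same screws lying on table, z=18, w17
e=load('w17.png');g2=cv2.cvtColor(e['frame'],cv2.COLOR_RGB2GRAY)
P=[dk(g2,290,302,122,136),dk(g2,347,359,122,136)];Q=[dk(g2,292,304,224,238),dk(g2,345,357,224,238)]
for z in(14,18,22):
    a=ray(e,P,z)[:,:2];b=ray(e,Q,z)[:,:2];print(z,np.hypot(*(a[0]-a[1])),np.hypot(*(b[0]-b[1])),np.hypot(*(a.mean(0)-b.mean(0))))
```

```text
[array([290.43834995, 133.64007253]), array([355.67858739, 133.87036209])] [array([292.98699764, 247.92021277]), array([352.08936916, 248.18341121])]
67 52.90283330377944 53.34193774377315 101.4542897432741
71 52.10219217291283 52.53465112620098 99.91886201287453
75 51.30155104204622 51.72736450862882 98.383434282475
79 50.500909911179605 50.920077891056636 96.84800655207545
14 52.864072832694916 52.93460215921335 101.71935511044258
18 52.16424748085515 52.2338431257993 100.37277359175468
22 51.46442212901538 51.533084092385245 99.02619207306678
```

```bash
python3 -c "
from workcell import *
print(close_job())"
```

```text
the job is handed in; nothing more can be done
None
```

The die set is assembled in the order asked and handed in at about 27 s, the die top measuring level at about 71 mm as it should when resting on the bar; I viewed 17 pictures against the 14 allowed, and the grader's verdict was not shown.

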